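Put the piled calibration weights away in their cases

TASK

The check of the balance is over and the five disc weights still stand in two piles on the bench. Take the piles apart and put each weight away in its own open round case, the one whose bore fits it (silvery and dark steel weights have black cases, brass ones wooden cases), knob up and right down on the lined floor. Lower the weights in, do not drop them, and leave the cases standing open on the bench (their lids, piled on the blue box at the back, are not needed).

Things in the scene. Friction and masses are not known exactly. Their poses are not given: they have to be found in the camera images.
- weight_66: silvery steel disc weight, 66 mm in diameter, 22 mm high, plus a knob 13 mm in diameter and 14 mm high on top (grip its straight upper 10 mm). A recess below, 19 mm wide, 15.5 mm deep, fits over the knob of the weight it stands on: a pile rises 22 mm per weight. About 0.5 kg. Origin: centre of the underside; z up; round, yaw means nothing
- case_66: open round black plastic case, blue lining, loose on the bench, 88 mm across the rim, 20 mm high. The bore narrows from 78 mm at the rim to 72 mm at the floor, 5 mm above the underside. It fits the 66 mm steel weight, whose disc then stands 7 mm above the rim. Origin: centre of the underside; z up; round, yaw means nothing
- weight_56: golden brass disc weight, 56 mm in diameter, 22 mm high, plus a knob 13 mm in diameter and 14 mm high on top (grip its straight upper 10 mm). A recess below, 19 mm wide, 15.5 mm deep, fits over the knob of the weight it stands on: a pile rises 22 mm per weight. About 0.5 kg. Origin: centre of the underside; z up; round, yaw means nothing
- case_56: open round wooden case, green lining, loose on the bench, 78 mm across the rim, 20 mm high. The bore narrows from 68 mm at the rim to 62 mm at the floor, 5 mm above the underside. It fits the 56 mm brass weight, whose disc then stands 7 mm above the rim. Origin: centre of the underside; z up; round, yaw means nothing
- weight_46: dark grey steel disc weight, 46 mm in diameter, 22 mm high, plus a knob 13 mm in diameter and 14 mm high on top (grip its straight upper 10 mm). A recess below, 19 mm wide, 15.5 mm deep, fits over the knob of the weight it stands on: a pile rises 22 mm per weight. Under 0.3 kg. Origin: centre of the underside; z up; round, yaw means nothing
- case_46: open round black plastic case, blue lining, loose on the bench, 68 mm across the rim, 20 mm high. The bore narrows from 58 mm at the rim to 52 mm at the floor, 5 mm above the underside. It fits the 46 mm steel weight, whose disc then stands 7 mm above the rim. Origin: centre of the underside; z up; round, yaw means nothing
- weight_36: golden brass disc weight, 36 mm in diameter, 22 mm high, plus a knob 13 mm in diameter and 14 mm high on top (grip its straight upper 10 mm). A recess below, 19 mm wide, 15.5 mm deep, fits over the knob of the weight it stands on: a pile rises 22 mm per weight. Under 0.3 kg. Origin: centre of the underside; z up; round, yaw means nothing
- case_36: open round wooden case, green lining, loose on the bench, 58 mm across the rim, 20 mm high. The bore narrows from 48 mm at the rim to 42 mm at the floor, 5 mm above the underside. It fits the 36 mm brass weight, whose disc then stands 7 mm above the rim. Origin: centre of the underside; z up; round, yaw means nothing
- weight_26: silvery steel disc weight, 26 mm in diameter, 22 mm high, plus a knob 13 mm in diameter and 14 mm high on top (grip its straight upper 10 mm). A recess below, 19 mm wide, 15.5 mm deep, fits over the knob of the weight it stands on: a pile rises 22 mm per weight. Under 0.3 kg. Origin: centre of the underside; z up; round, yaw means nothing
- case_26: open round black plastic case, blue lining, loose on the bench, 48 mm across the rim, 20 mm high. The bore narrows from 38 mm at the rim to 32 mm at the floor, 5 mm above the underside. It fits the 26 mm steel weight, whose disc then stands 7 mm above the rim. Origin: centre of the underside; z up; round, yaw means nothing
There are look-alikes about, which are no part of the job. There is more than one size of the weight_26; the job needs the smaller.

How it is judged:
By the outcome, as a careful person would: the job done as asked, in the order asked, and still so for the second after the job is handed in, with the robot touching nothing.
It also fails if it takes over 128 s, if anything falls off the work surface, if the arm or the gripper's body presses on something with over 40 N, if the wrist force passes 120 N, or if a joint passes its speed limit or range.

ROBOT

A 7-joint arm with a two-finger parallel gripper is mounted at the origin on a cart in front of the work surface, level with it; the furniture and walls round the work are solid. World frame = base frame: x ahead of the robot, y to its left, z up, the work surface at z = 0. Lengths are in m, angles in rad, forces in N, time in s.
With the tool pointing down it reaches from about 0.425 to 0.875 m from the base axis. Payload 8.4 kg.
Tool frame: the origin (TCP) lies at the very end of the fingers, on their centre line; the grasp point (between the pads) lies 19 mm behind it; y points along the fingers, z is the direction in which the jaws open and shut, and the axes are right-handed (so a half turn about y gives the same grasp; the last joint's range is limited). The gripper opens to 87 mm and grips with 3 to 60 N. Pads are 19 mm wide; open, the fingers measure 117 mm over their backs; the gripper's body (75 mm by 190 mm) begins 51 mm behind the grasp point.
Start: joints at [1.206, 0.333, 0.04, 1.465, -0.013, 1.343, -0.059], TCP at [0.171, -0.627, 0.223] pointing down, gripper open.
Joint ranges: [-2.58, 2.58], [-0.38, 2.09], [-1.3, 1.39], [0.25, 2.4], [-1.5, 4.64], [0.08, 2.09], [-2.65, 2.65]. Speed limits (rad/s): [2.22, 2.22, 2.79, 2.79, 3.14, 3.14, 3.14].

INTERFACE

Orientations are given as a unit quaternion [x, y, z, w].
In Python, from cell import env, cams gives the robot as it stands. The module is installed in compiled form; this text tells all that it offers.
- The arm moves only by the tool send_rows, never from a script. Its arguments are lists of equal length, an entry for each row: "hand": the closure, from -1 (fully open) to 1 (shut); "linear": the shift along the tool's x, y, z in cm, a list of three; "delta_rot": the turn, a rotation vector about the tool's x, y, z in rad, a list of three. A call has 1 to 20 rows; each row shifts and turns the commanded pose from where the row before left it, along the tool's axes as they then stand; what a row does not reach is not made up. A row lasts 1/10 s, in which the tool goes at most 50 mm and 8.59 degrees, less where a joint would pass 70% of its speed; a pose out of reach is approached as far as the arm can. A call is refused whole if a number of a shift passes 5 or a number of a turn 0.15, either way. A call with a gripper value outside its range is refused whole. The fingers move at their own pace and stop on an object; "newtons" is the grip in N (left out, the last holds). Time passes only in rows, so rows that do not move let the fingers close. It gives the time, the measured TCP pose, the force and the opening at its end, in the units of the state.
- env.sense(): the state, without advancing time (a new reading comes with each control period).
- cams.get_image(name): name is "scene" or "top" or "wrist"; returns (picture, depth): 400x640x3 uint8, blue, green, red; 400x640 float32, m along the optical axis (not along the pixel's ray), 0 where there is no reading.
- cams.camera_model(name): a dict with "camera_matrix" (3x3 intrinsics, pixels), "camera_from_world" (4x4, takes a point from world to camera coordinates). Camera axes: x right, y down, z forward; pixel columns grow to the right and rows downward; lengths in m; the calibration is good to about 2 mm. A picture is of the moment at which its call begins: read the wrist's pose just before it. camera_model takes no time and is no camera call; for the wrist camera it gives the pose at the moment of the call.
- env.close_job(): hands the job in, once; it reports no verdict.
The state is a dict: "clock": time; "joint_positions": joint angles; "qd": joint speeds; "joint_torque": joint torques, N m; "eef_pos": TCP position; "tcp_rot": TCP orientation; "wrist_force": force on the tool from outside, world axes, zero at the start; "wrist_torque": the same for the moment, N m; "finger_gap": finger opening in m.
Only numpy, scipy, OpenCV 4.12 (cv2) and the standard library are available. Lean on these libraries where they do the work, as an engineer would, in place of code of your own. Each camera call takes 0.05 s, during which the arm holds its last target.

## Working session

There is one attempt and no reset: what is moved stays moved. The work goes in short steps, Python scripts to look and compute and a tool call to move; the robot and the scene stay as the last step left them, time stands still between calls to the robot, and variables do not carry over. Pictures are saved under pics/ and viewed, and the job is handed in when it is done.

Besides the shell and the picture viewer there is one more tool, called after ">>>" by a JSON object that holds its "api" and its "payload". send_rows: Moves the arm, as the interface text tells. Its arguments: {"type":"object","properties":{"hand":{"type":"array","items":{"type":"number"}},"linear":{"type":"array","items":{"type":"array","items":{"type":"number"}}},"delta_rot":{"type":"array","items":{"type":"array","items":{"type":"number"}}},"newtons":{"type":"number"}},"required":["hand","linear","delta_rot"]}

```bash
mkdir -p pics
python3 - <<'E'
from cell import env,cams
import cv2,numpy as np
s=env.sense()
for k,v in s.items(): print(k,np.round(v,4))
for n in ["scene","top"]:
    im,d=cams.get_image(n); cv2.imwrite(f"pics/{n}0.png",im); np.save(f"{n}0.npy",d); 
    m=cams.camera_model(n); print(n,m)
E
```

```text
clock 0.0
joint_positions [ 1.2058  0.3339  0.0399  1.4663 -0.0134  1.3433 -0.0585]
qd [-0.0005  0.0005  0.0019 -0.0001  0.001   0.0007  0.0007]
joint_torque [-5.00000e-04 -6.56348e+01  1.33490e+00 -4.03794e+01 -5.98000e-02
  4.48000e-02  1.00000e-04]
eef_pos [ 0.1706 -0.6267  0.2216]
tcp_rot [-0.0938  0.7014 -0.7003  0.0936]
wrist_force [ 0.4151 -0.312   0.079 ]
wrist_torque [-0.0042  0.0061  0.0324]
finger_gap 0.0871
scene {'camera_matrix': array([[422.40130093,   0.        , 320.83703672],
       [  0.        , 422.40130093, 204.72773207],
       [  0.        ,   0.        ,   1.        ]]), 'camera_from_world': array([[-0.86902169, -0.49462434,  0.01216835,  0.45083898],
       [-0.23975803,  0.39947064, -0.88483857,  0.20335979],
       [ 0.43280179, -0.77186137, -0.4657388 ,  0.97757496],
       [ 0.        ,  0.        ,  0.        ,  1.        ]])}
top {'camera_matrix': array([[454.75505961,   0.        , 314.73056316],
       [  0.        , 454.75505961, 210.04245684],
       [  0.        ,   0.        ,   1.        ]]), 'camera_from_world': array([[-2.25807941e-02, -9.99738966e-01, -3.47952593e-03,
        -2.06742296e-02],
       [-9.79691579e-01,  2.28213183e-02, -1.99207425e-01,
         5.12920436e-01],
       [ 1.99234833e-01, -1.08939960e-03, -9.79951169e-01,
         1.32393801e+00],
       [ 0.00000000e+00,  0.00000000e+00,  0.00000000e+00,
         1.00000000e+00]])}
```

View pics/scene0.png

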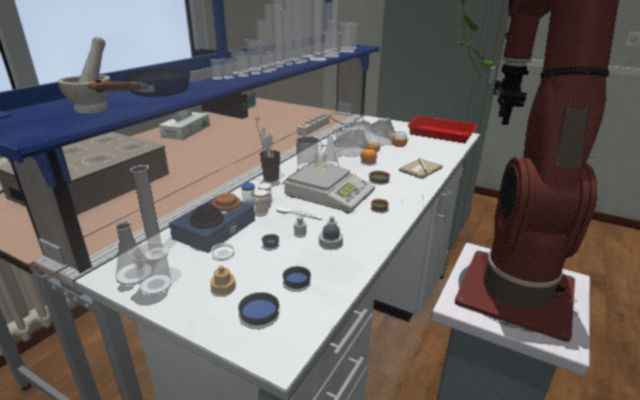

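View pics/top0.png

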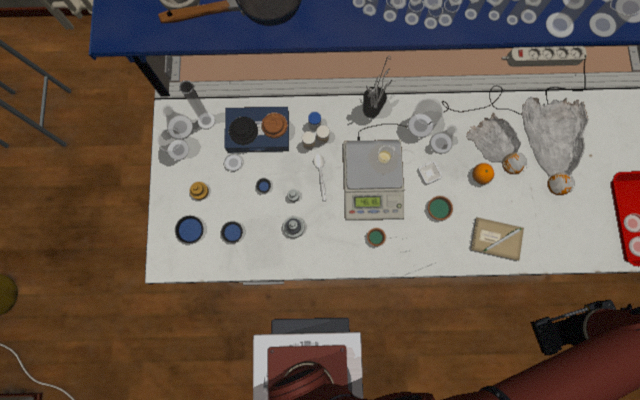

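Run:
```python
import cv2
t=cv2.imread("pics/top0.png"); s=cv2.imread("pics/scene0.png")
cv2.imwrite("pics/t1.png",cv2.resize(t[140:250,155:315],None,fx=5,fy=5,interpolation=cv2.INTER_CUBIC))
cv2.imwrite("pics/s1.png",cv2.resize(s[200:330,190:360],None,fx=4.5,fy=4.5,interpolation=cv2.INTER_CUBIC))
```

```text
(no output)
```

View pics/t1.png

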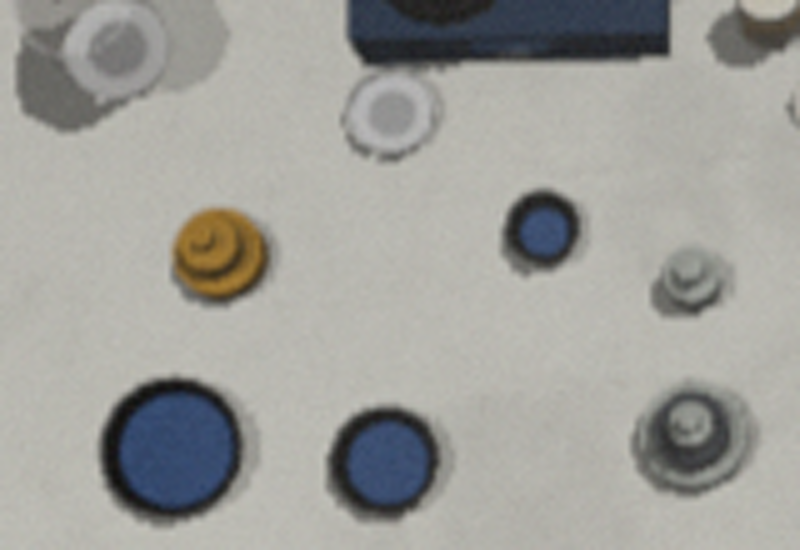

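View pics/s1.png

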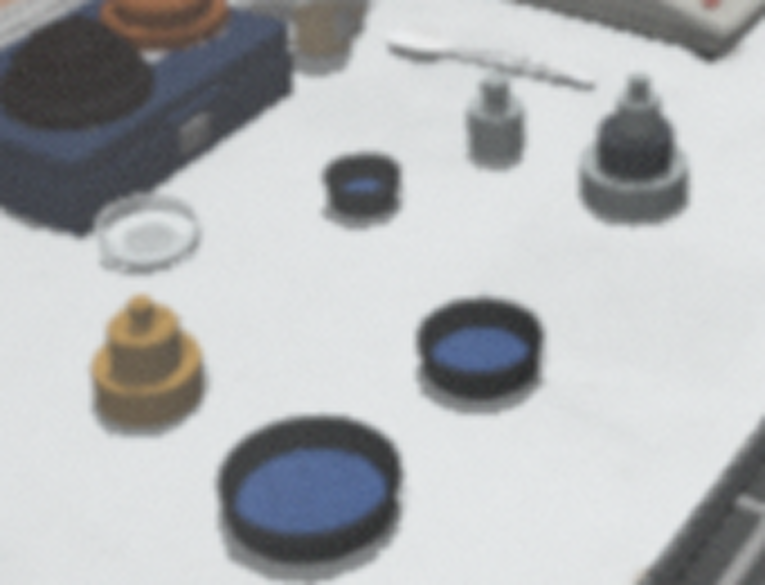

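```bash
cat > h.py <<'E'
import numpy as np,cv2
from cell import env,cams
def cloud(name,d):
    m=cams.camera_model(name);K=m["camera_matrix"];T=np.linalg.inv(m["camera_from_world"])
    v,u=np.mgrid[:d.shape[0],:d.shape[1]]
    P=np.stack([(u-K[0,2])/K[0,0]*d,(v-K[1,2])/K[1,1]*d,d],-1)
    return P@T[:3,:3].T+T[:3,3]
def ray(name,u,v,z,m=None):
    m=m or cams.camera_model(name);K=m["camera_matrix"];T=np.linalg.inv(m["camera_from_world"])
    r=T[:3,:3]@np.array([(u-K[0,2])/K[0,0],(v-K[1,2])/K[1,1],1]);o=T[:3,3]
    return (o+r*(z-o[2])/r[2])[:2]
def proj(name,p,m=None):
    m=m or cams.camera_model(name)
    q=m["camera_from_world"][:3,:3]@p+m["camera_from_world"][:3,3];q=m["camera_matrix"]@q;return q[:2]/q[2]
E
python3 - <<'E'
from h import *
d=np.load("top0.npy");C=cloud("top",d)
im=cv2.imread("pics/top0.png");hsv=cv2.cvtColor(im,cv2.COLOR_BGR2HSV)
for n,(u,v) in dict(c66=(189,229),c46=(232,232),c26=(264,185),c36=(375,237),c56=(439,208),B=(196,188),A=(293,225),lone=(293,194)).items():
    p=C[v-22:v+23,u-22:u+23].reshape(-1,3)
    print(n,ray("top",u,v,0.005).round(3),"z centre",C[v,u].round(3),"max z",p[:,2].max().round(3))
    if n[0]=='c':
        h=hsv[v-22:v+23,u-22:u+23]; 
        lo,hi=((95,100,60),(125,255,255)) if n in('c66','c46','c26') else ((50,60,30),(95,255,255))
        mk=cv2.inRange(h,lo,hi);k,l,st,ce=cv2.connectedComponentsWithStats(mk);i=1+st[1:,4].argmax()
        c=ce[i]+[u-22,v-22];print("  floor",c.round(1),st[i],ray("top",*c,0.005).round(4))
# heights of obstacles
for n,(a,b,c,e) in dict(box=(225,105,290,152),glass=(155,75,215,160),jars=(300,105,335,150),balance=(343,140,405,220),shelf=(200,0,400,40)).items():
    p=C[b:e,a:c].reshape(-1,3);p=p[p[:,2]>.01];print(n,p.min(0).round(3),p.max(0).round(3))
E
```

```text
c66 [0.471 0.359] z centre [0.471 0.36  0.002] max z 1.4
  floor [189.7 229.6] [ 12  11  23  24 413] [0.469 0.357]
c46 [0.458 0.226] z centre [0.458 0.226 0.005] max z 1.4
  floor [232.  232.3] [ 15  14  15  17 203] [0.4575 0.2255]
c26 [0.606 0.126] z centre [0.606 0.126 0.006] max z 1.4
  floor [263.4 186. ] [17 19 10  9 63] [0.6032 0.1282]
c36 [ 0.432 -0.217] z centre [ 0.432 -0.217  0.005] max z 1.4
  floor [375.5 237.1] [ 17  16  12  13 120] [ 0.4321 -0.2183]
c56 [ 0.519 -0.421] z centre [ 0.519 -0.421  0.005] max z 1.4
  floor [438.9 208.2] [ 13  13  19  19 268] [ 0.5186 -0.4211]
B [0.602 0.341] z centre [0.589 0.328 0.056] max z 1.4
A [0.476 0.036] z centre [0.463 0.032 0.081] max z 1.4
lone [0.575 0.035] z centre [0.563 0.033 0.053] max z 1.4
box [ 0.238 -0.031  0.01 ] [0.852 0.246 1.4  ]
glass [ 0.238 -0.031  0.01 ] [0.989 0.484 1.4  ]
jars [ 0.238 -0.08   0.012] [0.825 0.003 1.4  ]
balance [ 0.238 -0.318  0.01 ] [ 0.736 -0.031  1.4  ]
shelf [ 0.238 -0.263  0.341] [1.021 0.255 1.4  ]
```

```bash
cat >> h.py <<'E'
from scipy.spatial.transform import Rotation as R
RW=np.array([[1,0,0],[0,0,1],[0,-1,0]]).T  # cols: tool x->X, y->-Z, z->Y
RW=np.column_stack([[1,0,0],[0,0,-1],[0,1,0]]).astype(float)
def st(tgt=None):
    s=env.sense();M=R.from_quat(s["tcp_rot"]).as_matrix()
    print("t",round(s["clock"],2),"p",s["eef_pos"].round(4),"gap",round(float(s["finger_gap"]),4),"F",np.round(s["wrist_force"],1))
    print(" q",np.round(s["joint_positions"],2),"rotvec to RW (tool)",R.from_matrix(M.T@RW).as_rotvec().round(4))
    if tgt is not None: print(" tool shift cm",(M.T@(np.array(tgt)-s["eef_pos"])*100).round(2))
E
python3 - <<'E'
from h import *
st([.463,.032,.2])
print(R.from_quat(env.sense()["tcp_rot"]).as_matrix().round(3))
for u,v in [(178,158),(178,150),(205,125),(178,125),(233,162),(225,152),(290,150),(343,220),(405,220)]: print(u,v,ray("top",u,v,0).round(3))
d=np.load("top0.npy");C=cloud("top",d)
for u,v in [(244,130),(273,125),(228,145),(315,132),(180,122),(190,92),(375,170),(233,162)]: print(u,v,C[v,u].round(3))
E
```

```text
t 0.1 p [ 0.1706 -0.6268  0.2218] gap 0.0877 F [-0.7 -0.2  0.1]
 q [ 1.21  0.33  0.04  1.47 -0.01  1.34 -0.06] rotvec to RW (tool) [ 4.0000e-04 -2.8759e+00 -2.0000e-03]
 tool shift cm [-45.51   2.25 -55.89]
[[-0.965 -0.     0.263]
 [-0.263  0.001 -0.965]
 [ 0.    -1.    -0.001]]
178 158 [0.704 0.404]
178 150 [0.731 0.405]
205 125 [0.815 0.32 ]
178 125 [0.817 0.408]
233 162 [0.686 0.226]
225 152 [0.721 0.253]
290 150 [0.722 0.043]
343 220 [ 0.489 -0.12 ]
405 220 [ 0.484 -0.314]
244 130 [0.756 0.177 0.095]
273 125 [0.776 0.09  0.081]
228 145 [0.724 0.232 0.056]
315 132 [ 0.781 -0.039  0.002]
180 122 [0.798 0.38  0.07 ]
190 92 [0.814 0.304 0.239]
375 170 [ 0.628 -0.218  0.073]
233 162 [0.686 0.226 0.002]
```

```bash
cat >> h.py <<'E'
RW=np.column_stack([[0,-1,0],[0,0,-1],[1,0,0]]).astype(float)
E
python3 - <<'E'
from h import *
st()
E
```

```text
t 0.1 p [ 0.1706 -0.6268  0.2218] gap 0.0877 F [-0.7 -0.2  0.1]
 q [ 1.21  0.33  0.04  1.47 -0.01  1.34 -0.06] rotvec to RW (tool) [ 1.3000e-03 -1.3051e+00 -8.0000e-04]
```

>>> {"api": "send_rows", "payload": {"hand": [0,0,0,0,0,0,0,0,0,0,0,0,0,0,0,0], "linear": [[0,0,0],[0,0,0],[0,0,0],[0,0,0],[0,0,0],[0,0,0],[0,0,0],[0,0,0],[0,0,0],[-2.6,0,4],[-2.6,0,4],[-2.6,0,4],[-2.6,0,4],[-2.6,0,4],[-2.6,0,4],[-2.6,0,4]], "delta_rot": [[0,-0.145,0],[0,-0.145,0],[0,-0.145,0],[0,-0.145,0],[0,-0.145,0],[0,-0.145,0],[0,-0.145,0],[0,-0.145,0],[0,-0.145,0],[0,0,0],[0,0,0],[0,0,0],[0,0,0],[0,0,0],[0,0,0],[0,0,0]], "newtons": 30}}

```text
clock: 1.7
eef_pos: [0.4519, -0.4438, 0.2223]
tcp_rot: [-0.5, 0.5, -0.5, 0.5]
wrist_force: [0.7, -1.1, 0.3]
finger_gap: 0.0432
```

Run:
```python
from h import *
st([.463,.032,.2])
```

```text
t 1.7 p [ 0.4519 -0.4438  0.2223] gap 0.0432 F [ 0.7 -1.1  0.3]
 q [ 0.95  0.32 -0.31  1.49  0.1   1.34  0.63] rotvec to RW (tool) [ 0.0004 -0.0003 -0.0002]
 tool shift cm [-47.58   2.24   1.09]
```

>>> {"api": "send_rows", "payload": {"hand": [0,0,0,0,0,0,0,0,0,0,0], "linear": [[-4.7,0,0.1],[-4.7,0,0.1],[-4.7,0,0.1],[-4.7,0,0.1],[-4.7,0,0.1],[-4.7,0,0.1],[-4.7,0,0.1],[-4.7,0,0.1],[-4.7,0,0.1],[-4.7,0,0.1],[-0.6,0,0.1]], "delta_rot": [[0,0,0],[0,0,0],[0,0,0],[0,0,0],[0,0,0],[0,0,0],[0,0,0],[0,0,0],[0,0,0],[0,0,0],[0,0,0]]}}

```text
clock: 2.8
eef_pos: [0.4612, 0.0369, 0.2229]
tcp_rot: [-0.502, 0.498, -0.498, 0.502]
wrist_force: [0.3, -0.5, 0.2]
finger_gap: 0.0436
```

Run:
```python
from h import *
st([.463,.032,.2])
m=cams.camera_model("wrist")
im,d=cams.get_image("wrist");cv2.imwrite("pics/w1.png",im);np.save("w1.npy",d)
np.savez("w1m.npz",**m)
T=np.linalg.inv(m["camera_from_world"]);print(T.round(3),m["camera_matrix"])
print(proj("wrist",np.array([.463,.032,.08]),m))
```

```text
t 2.8 p [0.4612 0.0369 0.2229] gap 0.0436 F [ 0.3 -0.5  0.2]
 q [ 0.55 -0.02 -0.71  1.87 -0.02  1.29 -0.14] rotvec to RW (tool) [-0.0006  0.0078 -0.0011]
 tool shift cm [0.5  2.29 0.18]
[[ 1.     0.008  0.004  0.461]
 [ 0.009 -0.966 -0.259  0.108]
 [ 0.002  0.259 -0.966  0.385]
 [ 0.     0.     0.     1.   ]] [[359.85174502   0.         320.28508017]
 [  0.         359.85174502 205.24531181]
 [  0.           0.           1.        ]]
[321.22649585 198.91254477]
```

View pics/w1.png

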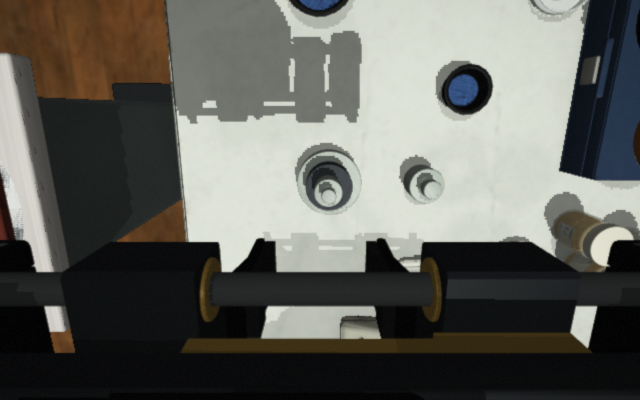

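```bash
cat >> h.py <<'E'
def crop(src,dst,u,v,r=40,f=8):
    im=cv2.imread(src) if isinstance(src,str) else src
    u0,v0=max(u-r,0),max(v-r,0)
    c=im[v0:v+r,u0:u+r];cv2.imwrite(dst,cv2.resize(c,None,fx=f,fy=f,interpolation=cv2.INTER_CUBIC));print("crop origin",u0,v0)
E
python3 - <<'E'
from h import *
im=cv2.imread("pics/w1.png")
a=cv2.resize(im[145:215,290:365],None,fx=5,fy=5,interpolation=cv2.INTER_CUBIC)
b=cv2.resize(im[55:125,430:505],None,fx=5,fy=5,interpolation=cv2.INTER_CUBIC)
cv2.imwrite("pics/w1c.png",np.hstack([a,b]))
E
```

```text
(no output)
```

View pics/w1c.png

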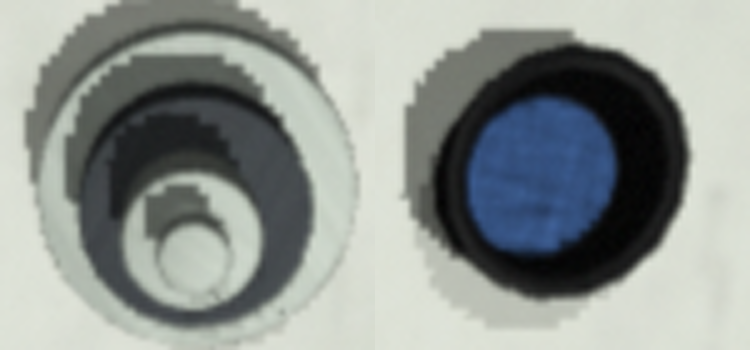

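Run:
```python
from h import *
m=dict(np.load("w1m.npz"))
A=ray("wrist",328.8,196.6,.08,m);print("A",A,"26disc",ray("wrist",290+192/5,145+240/5,.066,m),"66",ray("wrist",290+39.6,145+185/5,.022,m),"c26 floor",ray("wrist",463.2,90,.005,m), "rim",ray("wrist",430+(565-375)/5,55+171/5,.02,m))
st([*A,.0705])
```

```text
A [0.46958238 0.03413137] 26disc [0.46956193 0.0341089 ] 66 [0.47180407 0.03552228] c26 floor [0.60544732 0.12755293] rim [0.60430817 0.12755431]
t 2.85 p [0.4615 0.0349 0.2227] gap 0.0433 F [-0.8  0.   0. ]
 q [ 0.55 -0.02 -0.7   1.87 -0.01  1.29 -0.14] rotvec to RW (tool) [-0.0004  0.0062 -0.0004]
 tool shift cm [ 0.08 15.22  0.8 ]
```

>>> {"api": "send_rows", "payload": {"hand": [0,0,0,0,0,0,0], "linear": [[0.1,3.4,0.8],[0,3.4,0],[0,3.4,0],[0,2.5,0],[0,1.5,0],[0,1,0],[0,0,0]], "delta_rot": [[0,0.006,0],[0,0,0],[0,0,0],[0,0,0],[0,0,0],[0,0,0],[0,0,0]]}}

```text
clock: 3.55
eef_pos: [0.4689, 0.0289, 0.0694]
tcp_rot: [-0.499, 0.502, -0.501, 0.498]
wrist_force: [-0.3, -0.3, 0.2]
finger_gap: 0.0435
```

Run:
```python
from h import *
st([.470,.0343,.0705])
im,d=cams.get_image("wrist");cv2.imwrite("pics/w2.png",im)
```

```text
t 3.55 p [0.4689 0.0289 0.0694] gap 0.0435 F [-0.3 -0.3  0.2]
 q [ 0.51  0.18 -0.71  2.04  0.14  0.98 -0.28] rotvec to RW (tool) [ 0.0024 -0.007  -0.0001]
 tool shift cm [-0.54 -0.11  0.11]
```

View pics/w2.png

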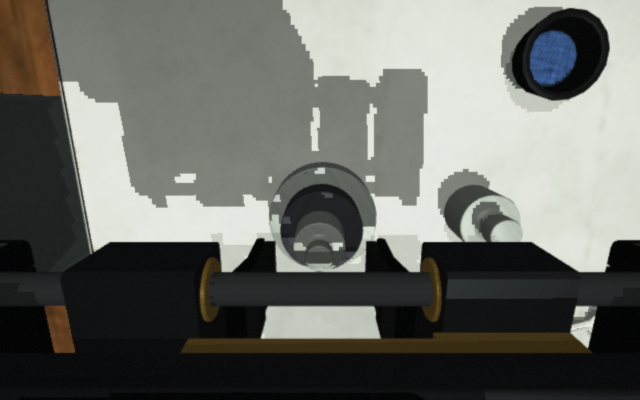

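>>> {"api": "send_rows", "payload": {"hand": [0,0,1,1,1,1,1,1,1], "linear": [[-0.5,-0.1,0.1],[0,0,0],[0,0,0],[0,0,0],[0,0,0],[0,0,0],[0,0,0],[0,0,0],[0,0,0]], "delta_rot": [[0,-0.006,0],[0,0,0],[0,0,0],[0,0,0],[0,0,0],[0,0,0],[0,0,0],[0,0,0],[0,0,0]], "newtons": 25}}

```text
clock: 4.5
eef_pos: [0.4707, 0.0348, 0.0715]
tcp_rot: [-0.5, 0.5, -0.5, 0.5]
wrist_force: [0.7, 0.1, -0.4]
finger_gap: 0.0117
```

Run:
```python
from h import *
st([.470,.0343,.0705])
```

```text
t 4.5 p [0.4707 0.0348 0.0715] gap 0.0117 F [ 0.7  0.1 -0.4]
 q [ 0.5   0.18 -0.71  2.03  0.14  0.98 -0.28] rotvec to RW (tool) [ 0.0002 -0.     -0.    ]
 tool shift cm [ 0.05  0.1  -0.07]
```

>>> {"api": "send_rows", "payload": {"hand": [1,1,1,1,1,1,1,1,1,1], "linear": [[0,-0.5,0],[0,-1,0],[0,-2,0],[0,-2.5,0],[-2.3,0,3.3],[-2.3,0,3.3],[-2.3,0,3.3],[-2.3,0,3.3],[0,0,0],[0,0,0]], "delta_rot": [[0,0,0],[0,0,0],[0,0,0],[0,0,0],[0,0,0],[0,0,0],[0,0,0],[0,0,0],[0,0,0],[0,0,0]]}}

```text
clock: 5.5
eef_pos: [0.6029, 0.1277, 0.1317]
tcp_rot: [-0.5, 0.5, -0.499, 0.5]
wrist_force: [0.3, 0.0, -0.4]
finger_gap: 0.0116
```

Run:
```python
from h import *
st([.6045,.1275,.0335])
m=cams.camera_model("wrist")
im,d=cams.get_image("wrist");cv2.imwrite("pics/w3.png",im);np.savez("w3m.npz",**m)
```

```text
t 5.5 p [0.6029 0.1277 0.1317] gap 0.0116 F [ 0.3  0.  -0.4]
 q [ 0.29  0.42 -0.72  1.63  0.29  1.2  -0.5 ] rotvec to RW (tool) [ 0.0008  0.0011 -0.001 ]
 tool shift cm [0.03 9.82 0.17]
```

View pics/w3.png

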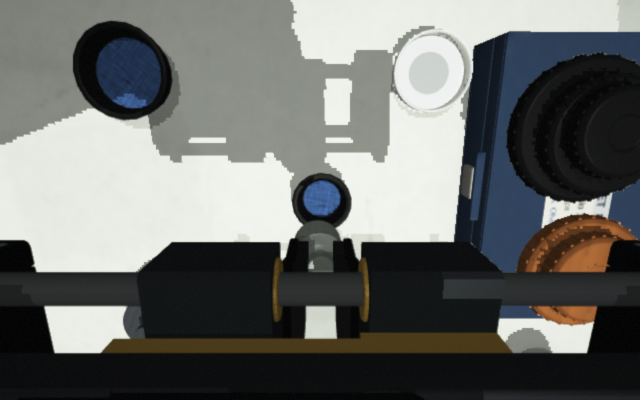

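Run:
```python
from h import *
im=cv2.imread("pics/w3.png")
a=cv2.resize(im[160:260,280:360],None,fx=5,fy=5,interpolation=cv2.INTER_CUBIC)
b=cv2.resize(im[15:125,70:180],None,fx=4.545454,fy=4.545454,interpolation=cv2.INTER_CUBIC)
cv2.imwrite("pics/w3c.png",np.hstack([a,b[:500,:380]]))
m=dict(np.load("w3m.npz"))
e=proj("wrist",np.array([.6029,.1277,.1317-.0275]),m);print(e)
```

```text
[319.03731811 240.13278167]
```

View pics/w3c.png

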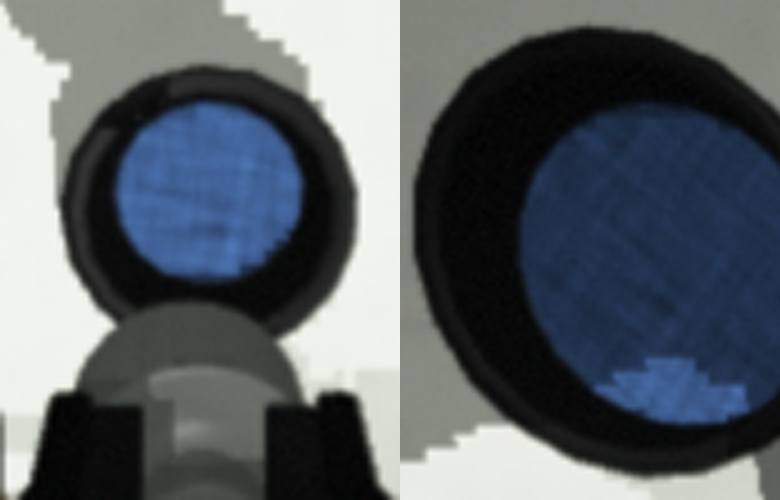

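Run:
```python
from h import *
m=dict(np.load("w3m.npz"))
print(ray("wrist",321.8,198.2,.005,m), "rim",ray("wrist",280+208/5,160+208/5,.02,m))
im=cv2.imread("pics/w3.png");h=cv2.cvtColor(im,cv2.COLOR_BGR2HSV)[15:125,60:180]
mk=cv2.inRange(h,(100,100,40),(125,255,255));k,l,s,c=cv2.connectedComponentsWithStats(mk);i=1+s[1:,4].argmax();print(s[i],c[i],ray("wrist",c[i][0]+60,c[i][1]+15,.005,m))
st([.605,.1275,.0335])
```

```text
[0.60486844 0.12739421] rim [0.6046448  0.12834617]
[  36   23   65   71 3617] [68.64224495 57.73983965] [0.45852557 0.22479708]
t 5.55 p [0.6025 0.1268 0.1318] gap 0.0117 F [-1.9  0.1 -0.7]
 q [ 0.29  0.42 -0.72  1.63  0.29  1.2  -0.5 ] rotvec to RW (tool) [ 0.0005  0.0002 -0.0001]
 tool shift cm [-0.07  9.83  0.26]
```

>>> {"api": "send_rows", "payload": {"hand": [1,1,1,1,1,1], "linear": [[-0.1,2,0.3],[0,3,0],[0,2.5,0],[0,1,0],[0,0.8,0],[0,0,0]], "delta_rot": [[0,0,0],[0,0,0],[0,0,0],[0,0,0],[0,0,0],[0,0,0]]}}

```text
clock: 6.15
eef_pos: [0.6056, 0.1273, 0.0387]
tcp_rot: [0.5, -0.5, 0.5, -0.5]
wrist_force: [0.2, 0.5, -0.4]
finger_gap: 0.0115
```

Run:
```python
from h import *
st([.605,.128,.0325])
m=cams.camera_model("wrist")
im,d=cams.get_image("wrist");crop(im,"pics/w4.png",320,220,60,8)
```

```text
t 6.15 p [0.6056 0.1273 0.0387] gap 0.0115 F [ 0.2  0.5 -0.4]
 q [ 0.25  0.52 -0.68  1.71  0.37  1.05 -0.55] rotvec to RW (tool) [ 0.0001 -0.0005  0.0003]
 tool shift cm [-0.07  0.62 -0.06]
crop origin 260 160
```

View pics/w4.png

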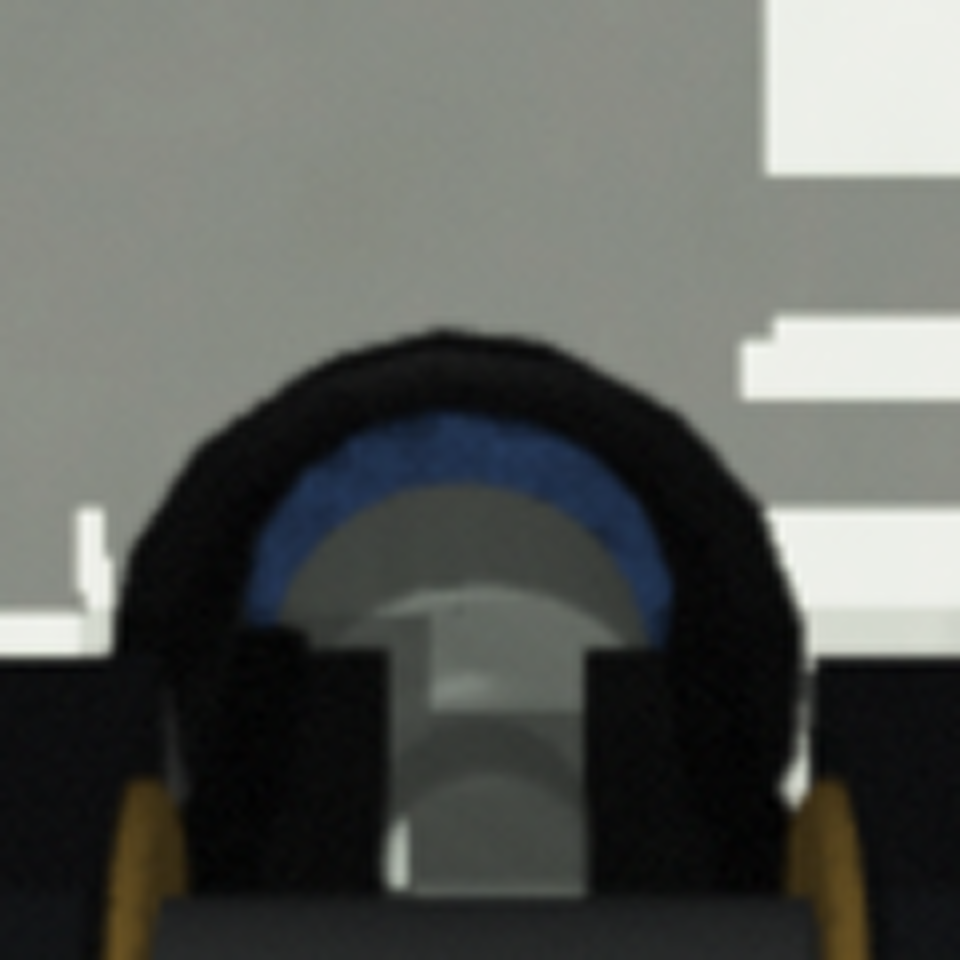

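>>> {"api": "send_rows", "payload": {"hand": [1,1,1,1], "linear": [[-0.1,0.3,0],[0,0.2,0],[0,0.1,0],[0,0,0]], "delta_rot": [[0,0,0],[0,0,0],[0,0,0],[0,0,0]]}}

```text
clock: 6.6
eef_pos: [0.6058, 0.1288, 0.0326]
tcp_rot: [0.5, -0.5, 0.5, -0.5]
wrist_force: [0.1, 0.1, -1.3]
finger_gap: 0.0115
```

>>> {"api": "send_rows", "payload": {"hand": [1,1], "linear": [[0,0.1,0],[0,0,0]], "delta_rot": [[0,0,0],[0,0,0]]}}

```text
clock: 6.8
eef_pos: [0.606, 0.1291, 0.0324]
tcp_rot: [-0.5, 0.5, -0.5, 0.5]
wrist_force: [-2.5, -0.6, 6.2]
finger_gap: 0.0118
```

>>> {"api": "send_rows", "payload": {"hand": [0.3,0.3,0.3,0,0,0,0,0,0,0], "linear": [[0,0,0],[0,0,0],[0,-0.5,0],[0,-3,0],[0,-4,0],[0,-3,0],[2.3,0,-3.4],[2.3,0,-3.4],[2.3,0,-3.4],[2.5,0,-3.4]], "delta_rot": [[0,0,0],[0,0,0],[0,0,0],[0,0,0],[0,0,0],[0,0,0],[0,0,0],[0,0,0],[0,0,0],[0,0,0]]}}

```text
clock: 7.8
eef_pos: [0.4685, 0.0343, 0.1366]
tcp_rot: [-0.5, 0.5, -0.5, 0.5]
wrist_force: [1.1, -0.6, 0.2]
finger_gap: 0.0432
```

```bash
cat >> h.py <<'E'
def wsnap(n):
    m=cams.camera_model("wrist")
    im,d=cams.get_image("wrist");cv2.imwrite(f"pics/{n}.png",im);np.savez(f"{n}m.npz",**m)
    return im,d,m
E
python3 - <<'E'
from h import *
st([.470,.0343,.0485])
wsnap("w5")
E
```

```text
t 7.8 p [0.4685 0.0343 0.1366] gap 0.0432 F [ 1.1 -0.6  0.2]
 q [ 0.57  0.09 -0.76  1.97  0.07  1.11 -0.22] rotvec to RW (tool) [-0.0002  0.0003 -0.0001]
 tool shift cm [0.   8.81 0.15]
```

View pics/w5.png

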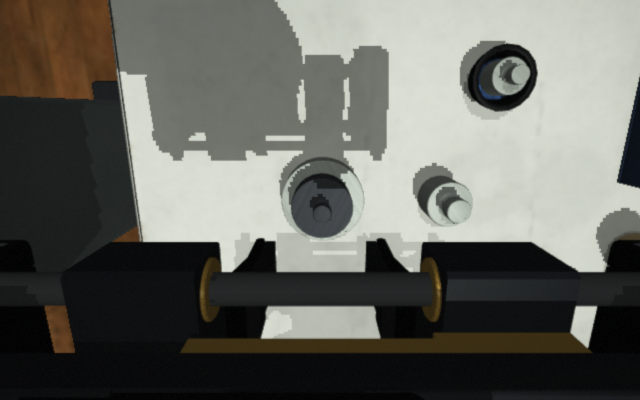

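Run:
```python
from h import *
im=cv2.imread("pics/w5.png")
a=cv2.resize(im[170:250,285:365],None,fx=5,fy=5,interpolation=cv2.INTER_CUBIC)
b=cv2.resize(im[35:115,460:540],None,fx=5,fy=5,interpolation=cv2.INTER_CUBIC)
cv2.imwrite("pics/w5c.png",np.hstack([a,b]))
```

```text
(no output)
```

View pics/w5c.png

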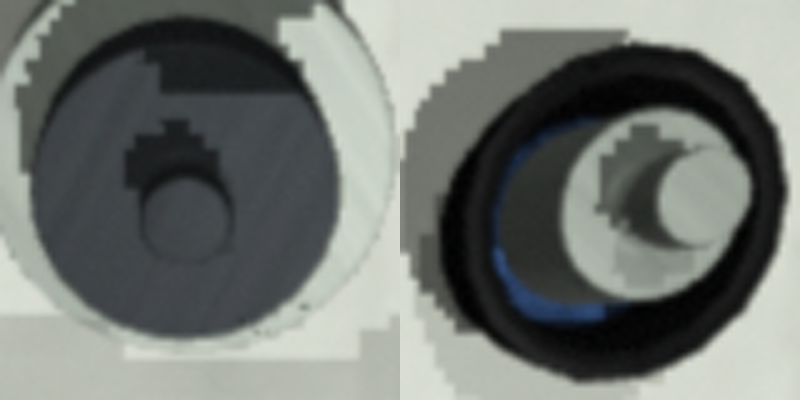

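Run:
```python
from h import *
m=dict(np.load("w5m.npz"));A=ray("wrist",322.4,214.2,.058,m);print(A);print("66",ray("wrist",285+195/5,170+165/5,.022,m))
st([*A,.0485])
```

```text
[0.4707549  0.03434126]
66 [0.47227853 0.03298048]
t 7.85 p [0.4634 0.0301 0.1356] gap 0.0437 F [-3.5 -3.2 -3. ]
 q [ 0.57  0.08 -0.76  1.98  0.06  1.11 -0.21] rotvec to RW (tool) [ 0.0044 -0.0022  0.0037]
 tool shift cm [-0.46  8.71  0.77]
```

>>> {"api": "send_rows", "payload": {"hand": [0,0,0,0,0,0,0], "linear": [[0,1.5,0.1],[0,3,0],[0,2,0],[0,1.5,0],[0,0.8,0],[0,0,0],[0,0,0]], "delta_rot": [[0,0,0],[0,0,0],[0,0,0],[0,0,0],[0,0,0],[0,0,0],[0,0,0]]}}

```text
clock: 8.55
eef_pos: [0.4713, 0.0351, 0.0492]
tcp_rot: [-0.5, 0.5, -0.5, 0.5]
wrist_force: [1.1, -0.4, 0.2]
finger_gap: 0.0434
```

Run:
```python
from h import *
st([.4707,.0343,.0485])
```

```text
t 8.55 p [0.4713 0.0351 0.0492] gap 0.0434 F [ 1.1 -0.4  0.2]
 q [ 0.52  0.22 -0.74  2.05  0.19  0.94 -0.32] rotvec to RW (tool) [-0.0007  0.0002 -0.0002]
 tool shift cm [ 0.08  0.07 -0.06]
```

>>> {"api": "send_rows", "payload": {"hand": [1,1,1,1,1,1,1,1,1,1,1,1,1,1,1,1,1], "linear": [[0,0.1,0],[0,0,0],[0,0,0],[0,0,0],[0,0,0],[0,0,0],[0,0,0],[0,-0.5,0],[0,-1,0],[0,-2,0],[0,-2,0],[-4.0,0,-0.2],[-5,0,-0.3],[-5,0,-0.3],[-4,0,-0.3],[-1,0,-0.1],[0,0,0]], "delta_rot": [[0,0,0],[0,0,0],[0,0,0],[0,0,0],[0,0,0],[0,0,0],[0,0,0],[0,0,0],[0,0,0],[0,0,0],[0,0,0],[0,0,0],[0,0,0],[0,0,0],[0,0,0],[0,0,0],[0,0,0]], "newtons": 35}}

```text
clock: 10.25
eef_pos: [0.4582, 0.2266, 0.1031]
tcp_rot: [-0.501, 0.499, -0.499, 0.501]
wrist_force: [0.1, -0.6, -1.7]
finger_gap: 0.0114
```

Run:
```python
from h import *
st([.4585,.225,.032])
wsnap("w6")
```

```text
t 10.25 p [0.4582 0.2266 0.1031] gap 0.0114 F [ 0.1 -0.6 -1.7]
 q [ 0.24  0.26 -0.87  1.91  0.22  1.08 -0.72] rotvec to RW (tool) [ 0.      0.0036 -0.001 ]
 tool shift cm [0.16 7.11 0.03]
```

View pics/w6.png

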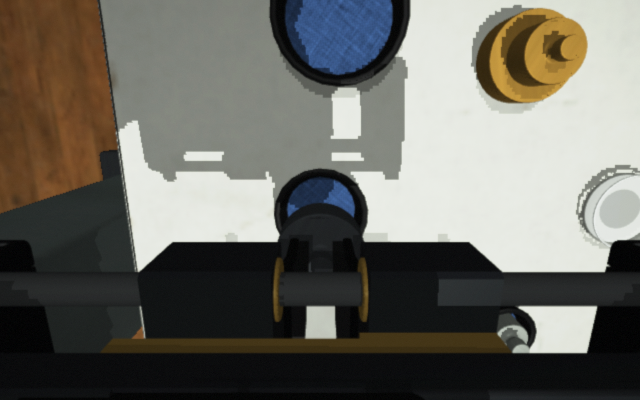

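Run:
```python
from h import *
crop("pics/w6.png","pics/w6c.png",320,215,50,8)
m=dict(np.load("w6m.npz"))
for y in (.225,.2255): 
  for z,r in ((.02,.044-.01),(.005,.026)): print(y,z,proj("wrist",np.array([.4585,y+r,z]),m),proj("wrist",np.array([.4585-r,y,z]),m),proj("wrist",np.array([.4585+r,y,z]),m))
```

```text
crop origin 270 165
0.225 0.02 [319.7113625  167.08243783] [271.63514002 214.44156124] [367.37027966 214.82654274]
0.225 0.005 [319.67786598 174.73995759] [284.88955835 208.82106437] [354.17126287 209.10199155]
0.2255 0.02 [319.7143355  166.35785424] [271.61366935 213.76569895] [367.39726672 214.15125786]
0.2255 0.005 [319.68063552 174.06471531] [284.87559201 208.17883514] [354.19048224 208.46015997]
```

View pics/w6c.png

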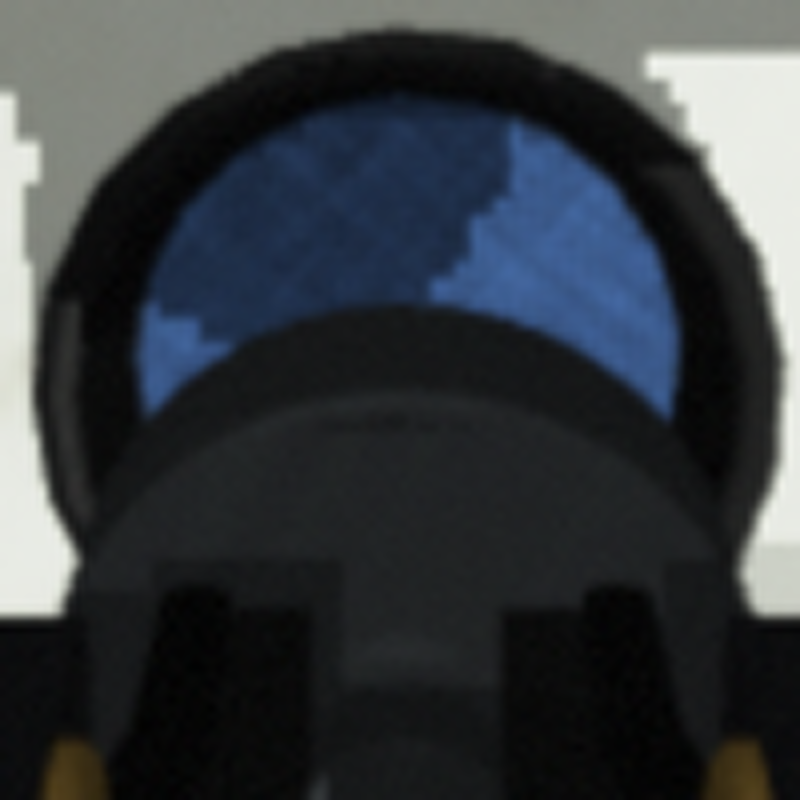

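>>> {"api": "send_rows", "payload": {"hand": [1,1,1,1,1], "linear": [[0,1.5,0.1],[0,2.5,0],[0,1,0],[0,0,0],[0,0,0]], "delta_rot": [[0,0,0],[0,0,0],[0,0,0],[0,0,0],[0,0,0]]}}

```text
clock: 10.8
eef_pos: [0.46, 0.2241, 0.0527]
tcp_rot: [-0.5, 0.5, -0.5, 0.5]
wrist_force: [-0.7, 0.7, -1.3]
finger_gap: 0.0114
```

Run:
```python
from h import *
st([.4597,.2237,.0312])
wsnap("w7")
crop("pics/w7.png","pics/w7c.png",320,215,50,8)
m=dict(np.load("w7m.npz"))
p=np.array([.4597,.2237,.0])
for z,r in ((.02,.034),(.005,.026)): print(z,proj("wrist",p+[0,r,z],m),proj("wrist",p+[-r,0,z],m),proj("wrist",p+[r,0,z],m))
```

```text
t 10.8 p [0.46   0.2241 0.0527] gap 0.0114 F [-0.7  0.7 -1.3]
 q [ 0.2   0.33 -0.84  1.95  0.3   0.99 -0.78] rotvec to RW (tool) [ 0.0003 -0.0009  0.    ]
 tool shift cm [ 0.04  2.15 -0.03]
crop origin 270 165
0.02 [318.40253414 179.30551382] [259.26385746 237.61401096] [377.69394268 237.58370139]
0.005 [318.53211677 187.74346142] [276.26856759 229.1528838 ] [360.89935213 229.132452  ]
```

View pics/w7c.png

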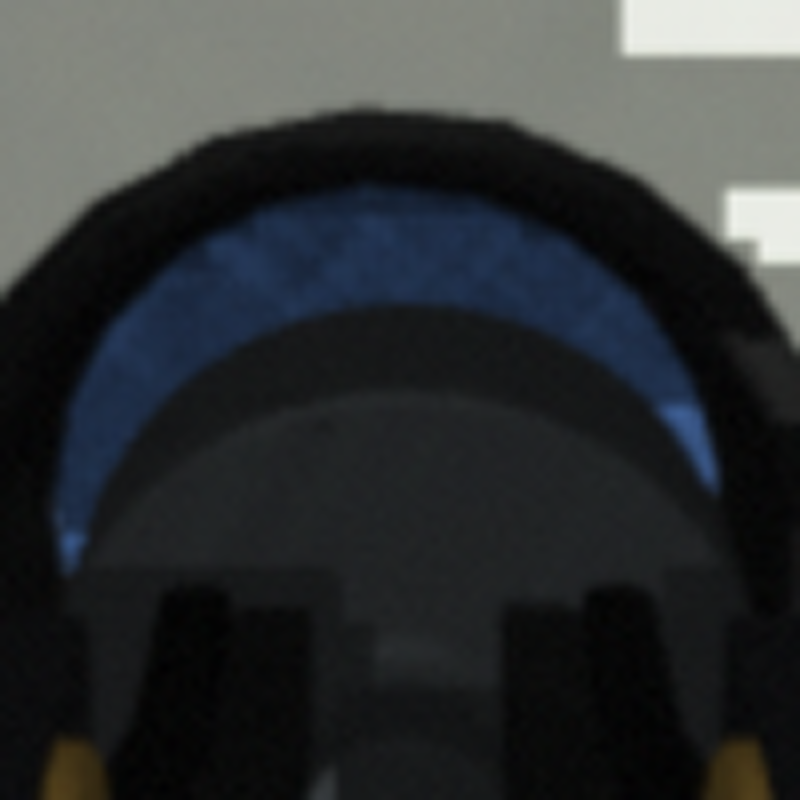

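>>> {"api": "send_rows", "payload": {"hand": [1,1,1,1,1], "linear": [[0,1,-0.1],[0,0.6,0],[0,0.3,0],[0,0.1,0],[0,0,0]], "delta_rot": [[0,0,0],[0,0,0],[0,0,0],[0,0,0],[0,0,0]]}}

```text
clock: 11.35
eef_pos: [0.4587, 0.2248, 0.0325]
tcp_rot: [0.5, -0.5, 0.5, -0.5]
wrist_force: [-0.5, -0.8, -1.4]
finger_gap: 0.0112
```

>>> {"api": "send_rows", "payload": {"hand": [1,1,1], "linear": [[0,0.1,0],[0,0.05,0],[0,0,0]], "delta_rot": [[0,0,0],[0,0,0],[0,0,0]]}}

```text
clock: 11.65
eef_pos: [0.4588, 0.2247, 0.0311]
tcp_rot: [0.5, -0.5, 0.5, -0.5]
wrist_force: [0.9, 0.8, -2.1]
finger_gap: 0.011
```

>>> {"api": "send_rows", "payload": {"hand": [1,1,1], "linear": [[0,0.05,0],[0,0.05,0],[0,0,0]], "delta_rot": [[0,0,0],[0,0,0],[0,0,0]]}}

```text
clock: 11.95
eef_pos: [0.459, 0.2247, 0.0307]
tcp_rot: [0.5, -0.5, 0.5, -0.5]
wrist_force: [-2.5, -1.7, 5.5]
finger_gap: 0.011
```

>>> {"api": "send_rows", "payload": {"hand": [0.3,0.3,0.3,0.1,0.1,0.1,0.1,0.1,0.1,0.1,0.1,0.1], "linear": [[0,0,0],[0,0,0],[0,-0.5,0],[0,-3,0],[0,-3.5,0],[3,0,0.2],[5,0,0.3],[5,0,0.3],[4,0,0.3],[2,0,0.1],[0,0,0],[0,0,0]], "delta_rot": [[0,0,0],[0,0,0],[0,0,0],[0,0,0],[0,0,0],[0,0,0],[0,0,0],[0,0,0],[0,0,0],[0,0,0],[0,0,0],[0,0,0]]}}

```text
clock: 13.15
eef_pos: [0.4709, 0.0351, 0.1004]
tcp_rot: [0.5, -0.5, 0.5, -0.5]
wrist_force: [0.7, 0.4, 0.2]
finger_gap: 0.0389
```

Run:
```python
from h import *
st([.4712,.0343,.0265])
im,d,m=wsnap("w8")
```

```text
t 13.15 p [0.4709 0.0351 0.1004] gap 0.0389 F [0.7 0.4 0.2]
 q [ 0.57  0.15 -0.78  2.    0.12  1.04 -0.27] rotvec to RW (tool) [-0.0004 -0.0007 -0.0003]
 tool shift cm [0.09 7.39 0.03]
```

View pics/w8.png

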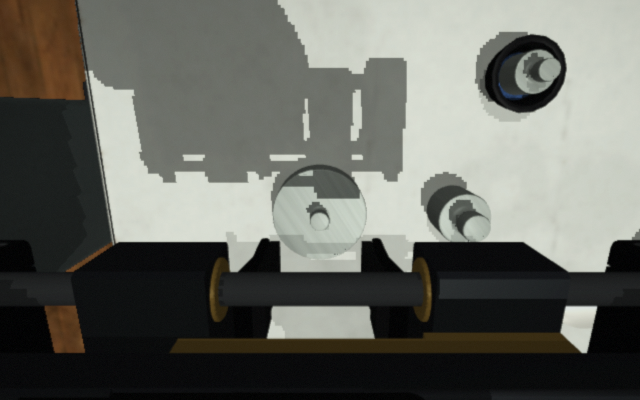

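Run:
```python
from h import *
m=dict(np.load("w8m.npz"))
A=ray("wrist",319.7,221,.036,m);print(A);st([*A,.0265])
```

```text
[0.4713238  0.03466341]
t 13.2 p [0.4708 0.0359 0.1003] gap 0.0392 F [-0.   0.3  1.1]
 q [ 0.57  0.15 -0.78  2.    0.12  1.04 -0.27] rotvec to RW (tool) [-0.0004  0.0008 -0.0005]
 tool shift cm [0.13 7.38 0.04]
```

>>> {"api": "send_rows", "payload": {"hand": [0.1,0.1,0.1,0.1,0.1,0.1,1,1,1,1,1,1], "linear": [[0.1,2,0.05],[0,2.5,0],[0,1.6,0],[0,0.9,0],[0,0.4,0],[0,0,0],[0,0,0],[0,0,0],[0,0,0],[0,0,0],[0,0,0],[0,0,0]], "delta_rot": [[0,0,0],[0,0,0],[0,0,0],[0,0,0],[0,0,0],[0,0,0],[0,0,0],[0,0,0],[0,0,0],[0,0,0],[0,0,0],[0,0,0]], "newtons": 50}}

```text
clock: 14.4
eef_pos: [0.4711, 0.0337, 0.0263]
tcp_rot: [0.5, -0.5, 0.5, -0.5]
wrist_force: [-3.0, -0.4, 5.4]
finger_gap: 0.011
```

>>> {"api": "send_rows", "payload": {"hand": [1,1,1,1,1,1,1,1,1,1,1,1,1,1,1], "linear": [[0,-0.5,0],[0,-1,0],[0,-2,0],[0,-2.5,0],[0,-2,0],[-3,0,0],[-4.5,0,0],[-4.5,0,0],[-4.5,0,0],[-4.5,0,0],[-4.5,0,0],[-4.5,0,-0.1],[-2.3,0,-0.1],[0,0,0],[0,0,0]], "delta_rot": [[0,0,0],[0,0,0],[0,0,0],[0,0,0],[0,0,0],[0,0,0],[0,0,0],[0,0,0],[0,0,0],[0,0,0],[0,0,0],[0,0,0],[0,0,0],[0,0,0],[0,0,0]]}}

```text
clock: 15.9
eef_pos: [0.4688, 0.3569, 0.106]
tcp_rot: [0.501, -0.5, 0.5, -0.5]
wrist_force: [1.5, -0.6, -5.4]
finger_gap: 0.0109
```

Run:
```python
from h import *
st([.469,.357,.0313])
im,d,m=wsnap("w9")
p=np.array([.469,.357,0])
for z,r in ((.02,.044),(.005,.036)): print(z,proj("wrist",p+[0,r,z],m),proj("wrist",p+[-r,0,z],m),proj("wrist",p+[r,0,z],m))
```

```text
t 15.9 p [0.4688 0.3569 0.106 ] gap 0.0109 F [ 1.5 -0.6 -5.4]
 q [-0.02  0.44 -0.88  1.72  0.36  1.16 -1.  ] rotvec to RW (tool) [0.0009 0.0011 0.0004]
 tool shift cm [-0.01  7.47  0.02]
0.02 [319.60968615 149.31769845] [258.12317078 210.95174106] [380.89023625 211.18995228]
0.005 [319.62717644 158.07228921] [271.99533822 205.51781245] [367.10064748 205.70329443]
```

View pics/w9.png

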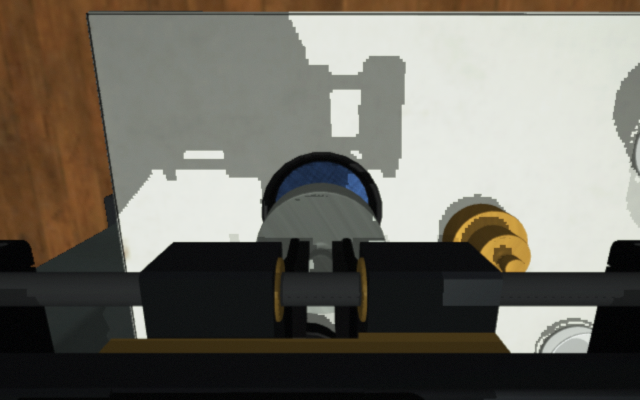

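Run:
```python
from h import *
crop("pics/w9.png","pics/w9c.png",320,200,65,6)
```

```text
crop origin 255 135
```

View pics/w9c.png

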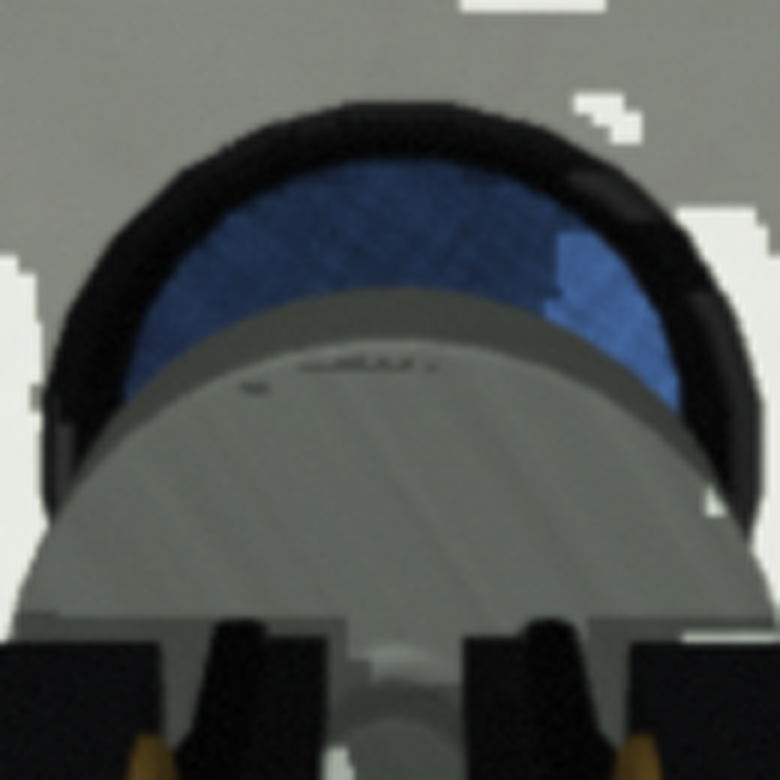

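>>> {"api": "send_rows", "payload": {"hand": [1,1,1,1,1,1], "linear": [[0.15,1.5,0.15],[0,2,0],[0,1.2,0],[0,0.7,0],[0,0,0],[0,0,0]], "delta_rot": [[0,0,0],[0,0,0],[0,0,0],[0,0,0],[0,0,0],[0,0,0]]}}

```text
clock: 16.55
eef_pos: [0.471, 0.3555, 0.0525]
tcp_rot: [-0.5, 0.5, -0.5, 0.5]
wrist_force: [0.5, 1.3, -6.0]
finger_gap: 0.0106
```

Run:
```python
from h import *
st([.4705,.3552,.0313])
im,d,m=wsnap("w10")
p=np.array([.4705,.3552,0])
for z,r in ((.02,.044),(.005,.036)): print(z,proj("wrist",p+[0,r,z],m),proj("wrist",p+[-r,0,z],m),proj("wrist",p+[r,0,z],m))
q=env.sense()["eef_pos"];print(proj("wrist",q+[0,0,-.026],m),proj("wrist",q+[0,.033,-.026],m))
crop("pics/w10.png","pics/w10c.png",320,200,65,6)
```

```text
t 16.55 p [0.471  0.3555 0.0525] gap 0.0106 F [ 0.5  1.3 -6. ]
 q [-0.05  0.5  -0.84  1.77  0.42  1.07 -1.04] rotvec to RW (tool) [-0.0003 -0.0002 -0.0004]
 tool shift cm [ 0.03  2.12 -0.05]
0.02 [318.00300521 160.91779543] [241.31412443 237.46855232] [394.7934052  237.50119981]
0.005 [318.14035265 170.92171798] [259.50988544 229.02032526] [376.8450126  229.04911244]
[319.15396431 240.88422231] [319.14595899 182.47682719]
crop origin 255 135
```

View pics/w10c.png

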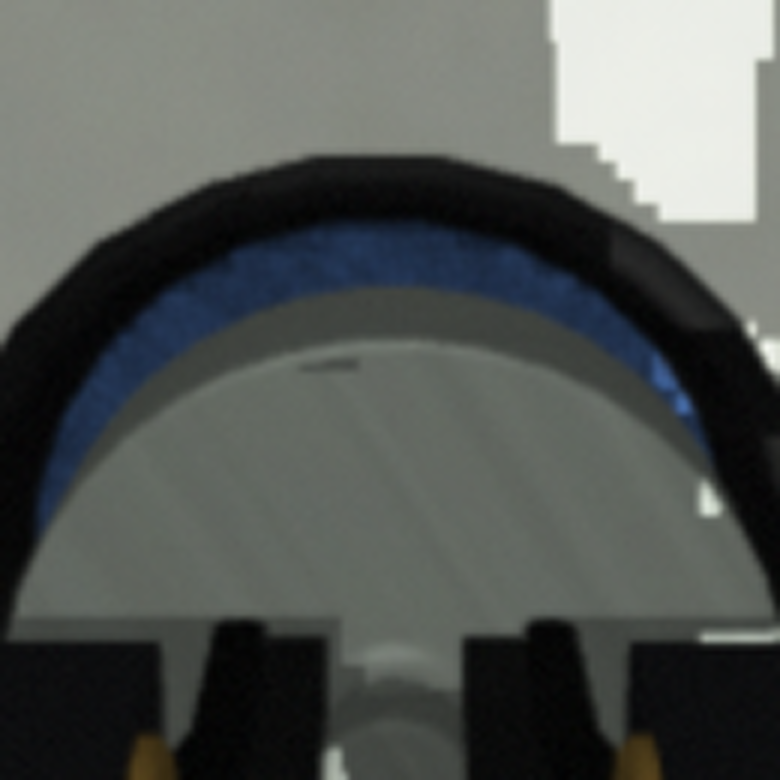

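>>> {"api": "send_rows", "payload": {"hand": [1,1,1,1,1,1], "linear": [[0.05,0.6,-0.15],[0,0.6,0],[0,0.4,0],[0,0.3,0],[0,0.1,0],[0,0,0]], "delta_rot": [[0,0,0],[0,0,0],[0,0,0],[0,0,0],[0,0,0],[0,0,0]]}}

```text
clock: 17.2
eef_pos: [0.4692, 0.3549, 0.032]
tcp_rot: [-0.5, 0.5, -0.5, 0.5]
wrist_force: [1.0, 0.6, -5.6]
finger_gap: 0.011
```

>>> {"api": "send_rows", "payload": {"hand": [1,1,1], "linear": [[0,0.05,0],[0,0.05,0],[0,0,0]], "delta_rot": [[0,0,0],[0,0,0],[0,0,0]]}}

```text
clock: 17.5
eef_pos: [0.4696, 0.355, 0.0315]
tcp_rot: [-0.5, 0.5, -0.5, 0.5]
wrist_force: [0.5, -0.0, -3.8]
finger_gap: 0.0105
```

>>> {"api": "send_rows", "payload": {"hand": [1,1,1], "linear": [[0,0.05,0],[0,0.05,0],[0,0,0]], "delta_rot": [[0,0,0],[0,0,0],[0,0,0]]}}

```text
clock: 17.8
eef_pos: [0.4696, 0.3551, 0.0313]
tcp_rot: [0.5, -0.5, 0.5, -0.5]
wrist_force: [-3.6, -4.0, 10.1]
finger_gap: 0.0106
```

>>> {"api": "send_rows", "payload": {"hand": [0.3,0.3,0.3,0.1,0.1,0.1,0.1,0.1,0.1,0.1], "linear": [[0,0,0],[0,0,0],[0,-0.5,0],[0,-3,0],[0,-4.5,0],[0.7,-2,4],[1,0,4],[1,0,4],[0,0,0],[0,0,0]], "delta_rot": [[0,0,0],[0,0,0],[0,0,0],[0,0,0],[0,0,0],[0,0,0],[0,0,0],[0,0,0],[0,0,0],[0,0,0]]}}

```text
clock: 18.8
eef_pos: [0.59, 0.3274, 0.1299]
tcp_rot: [-0.5, 0.501, -0.5, 0.5]
wrist_force: [-0.6, 0.3, 0.2]
finger_gap: 0.0394
```

Run:
```python
from h import *
m6=dict(np.load("w6m.npz"));print(ray("wrist",568,48,.058,m6))
st([.591,.328,.0485])
im,d,m=wsnap("w11")
```

```text
[0.59080097 0.32955137]
t 18.8 p [0.59   0.3274 0.1299] gap 0.0394 F [-0.6  0.3  0.2]
 q [-0.    0.57 -0.81  1.48  0.42  1.27 -0.86] rotvec to RW (tool) [ 0.0006 -0.0017 -0.0007]
 tool shift cm [-0.05  8.14  0.11]
```

View pics/w11.png

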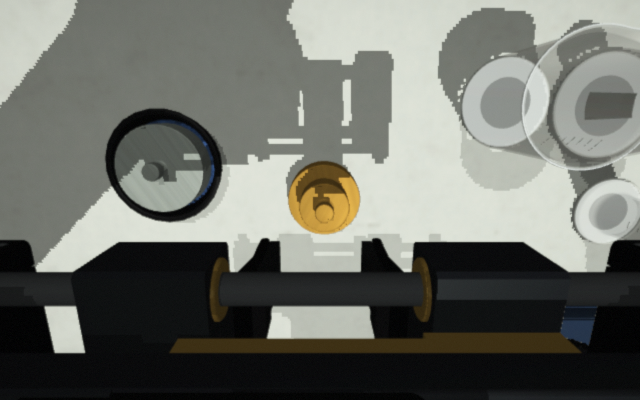

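Run:
```python
from h import *
crop("pics/w11.png","pics/w11c.png",322,200,45,8)
m=dict(np.load("w11m.npz"))
for u in (323.5,324.5):print(ray("wrist",u,212,.058,m))
st()
```

```text
crop origin 277 155
[0.59283298 0.3310576 ]
[0.59350935 0.33105698]
t 18.85 p [0.5887 0.3284 0.1301] gap 0.0391 F [-0.2  0.8 -0.1]
 q [-0.    0.57 -0.81  1.48  0.42  1.27 -0.86] rotvec to RW (tool) [ 0.0008  0.0004 -0.0008]
```

View pics/w11c.png

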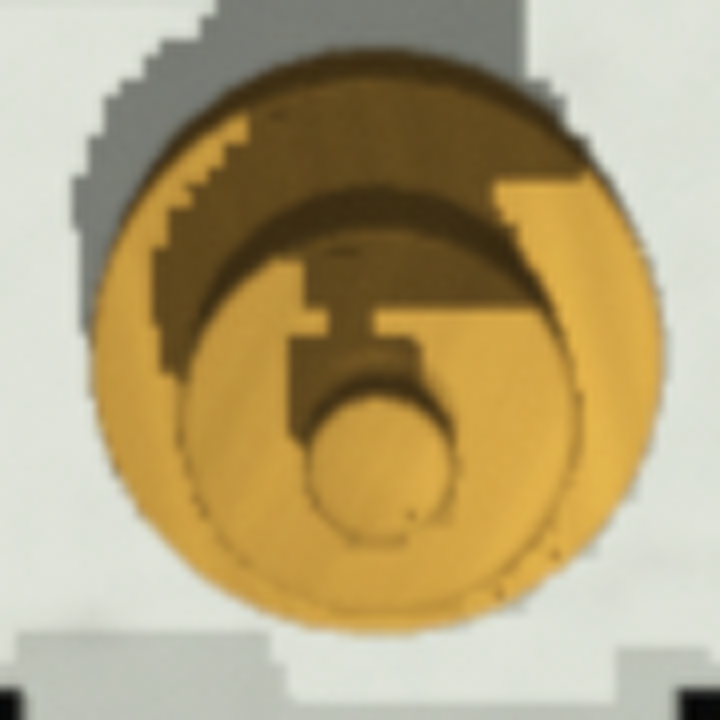

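>>> {"api": "send_rows", "payload": {"hand": [0.1,0.1,0.1,0.1,0.1,0.1,0.1], "linear": [[-0.2,2,0.35],[0,2.5,0],[0,2,0],[0,1.1,0],[0,0.5,0],[0,0,0],[0,0,0]], "delta_rot": [[0,0,0],[0,0,0],[0,0,0],[0,0,0],[0,0,0],[0,0,0],[0,0,0]]}}

```text
clock: 19.55
eef_pos: [0.593, 0.3304, 0.05]
tcp_rot: [-0.5, 0.5, -0.5, 0.501]
wrist_force: [0.6, -0.2, 1.0]
finger_gap: 0.0389
```

Run:
```python
from h import *
st([.5935,.3302,.0482])
wsnap("w12");crop("pics/w12.png","pics/w12c.png",322,225,45,8)
```

```text
t 19.55 p [0.593  0.3304 0.05  ] gap 0.0389 F [ 0.6 -0.2  1. ]
 q [-0.03  0.65 -0.77  1.54  0.48  1.15 -0.9 ] rotvec to RW (tool) [-0.001   0.0003 -0.0007]
 tool shift cm [0.02 0.18 0.05]
crop origin 277 180
```

View pics/w12c.png

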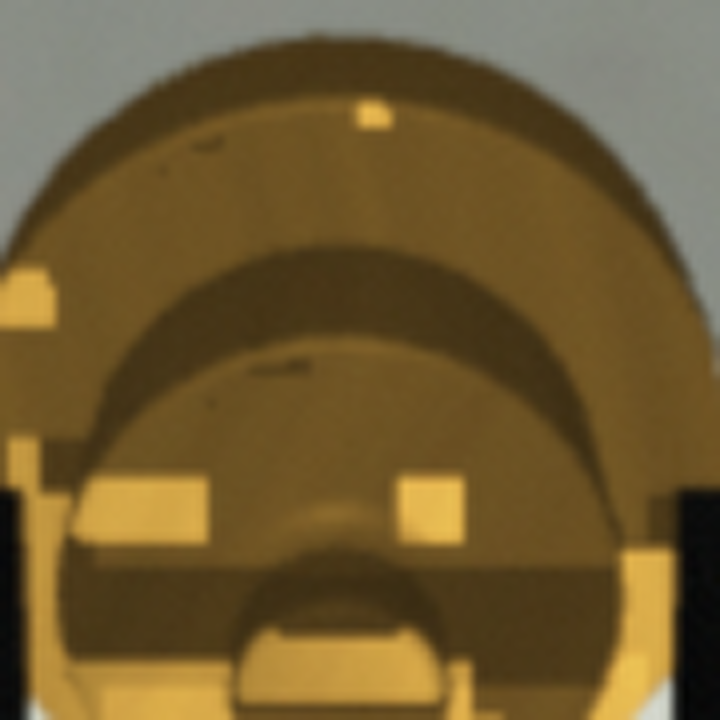

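>>> {"api": "send_rows", "payload": {"hand": [0.1,1,1,1,1,1,1,1,1,1,1,1], "linear": [[0,0.15,0],[0,0,0],[0,0,0],[0,0,0],[0,0,0],[0,0,0],[0,0,0],[0,0,0],[0,-0.5,0],[0,-1,0],[0,-2.5,0],[0,-2.5,0]], "delta_rot": [[0,0,0],[0,0,0],[0,0,0],[0,0,0],[0,0,0],[0,0,0],[0,0,0],[0,0,0],[0,0,0],[0,0,0],[0,0,0],[0,0,0]], "newtons": 35}}

```text
clock: 20.8
eef_pos: [0.5925, 0.3298, 0.1137]
tcp_rot: [0.5, -0.5, 0.5, -0.5]
wrist_force: [0.7, -0.3, -1.2]
finger_gap: 0.0114
```

>>> {"api": "send_rows", "payload": {"hand": [1,1,1,1,1,1,1,1,1,1,1,1,1,1,1,1], "linear": [[2,0,-0.6],[4,0,-1.2],[4.5,0,-1.3],[4.5,0,-1.3],[4.5,0,-1.3],[4.5,0,-1.3],[4.5,0,-1.3],[4.5,0,-1.3],[4.5,0,-1.3],[4.5,0,-1.3],[4.5,0,-1.3],[4.5,0,-1.3],[3,0,-0.9],[1.3,0,-0.3],[0,0,0],[0,0,0]], "delta_rot": [[0,0,0],[0,0,0],[0,0,0],[0,0,0],[0,0,0],[0,0,0],[0,0,0],[0,0,0],[0,0,0],[0,0,0],[0,0,0],[0,0,0],[0,0,0],[0,0,0],[0,0,0],[0,0,0]]}}

```text
clock: 22.4
eef_pos: [0.4335, -0.2218, 0.1129]
tcp_rot: [-0.5, 0.5, -0.5, 0.501]
wrist_force: [0.9, 0.7, -1.1]
finger_gap: 0.0115
```

Run:
```python
from h import *
st([.432,-.218,.0315])
im,d,m=wsnap("w13")
p=np.array([.432,-.218,0])
for z,r in ((.02,.029),(.005,.021)): print(z,proj("wrist",p+[0,r,z],m),proj("wrist",p+[-r,0,z],m),proj("wrist",p+[r,0,z],m))
```

```text
t 22.4 p [ 0.4335 -0.2218  0.1129] gap 0.0115 F [ 0.9  0.7 -1.1]
 q [ 1.02  0.15 -0.68  1.96  0.11  1.07  0.3 ] rotvec to RW (tool) [-0.0006  0.0012 -0.0004]
 tool shift cm [-0.38  8.14 -0.15]
0.02 [317.08055249 164.33147357] [277.50457436 203.65844802] [356.65779638 203.78404894]
0.005 [317.22168953 171.88094907] [290.05497005 198.72746757] [344.38765272 198.81523783]
```

View pics/w13.png

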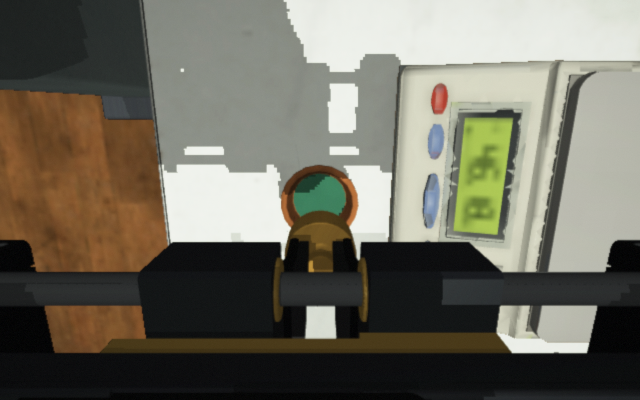

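Run:
```python
from h import *
crop("pics/w13.png","pics/w13c.png",320,205,45,8)
```

```text
crop origin 275 160
```

View pics/w13c.png

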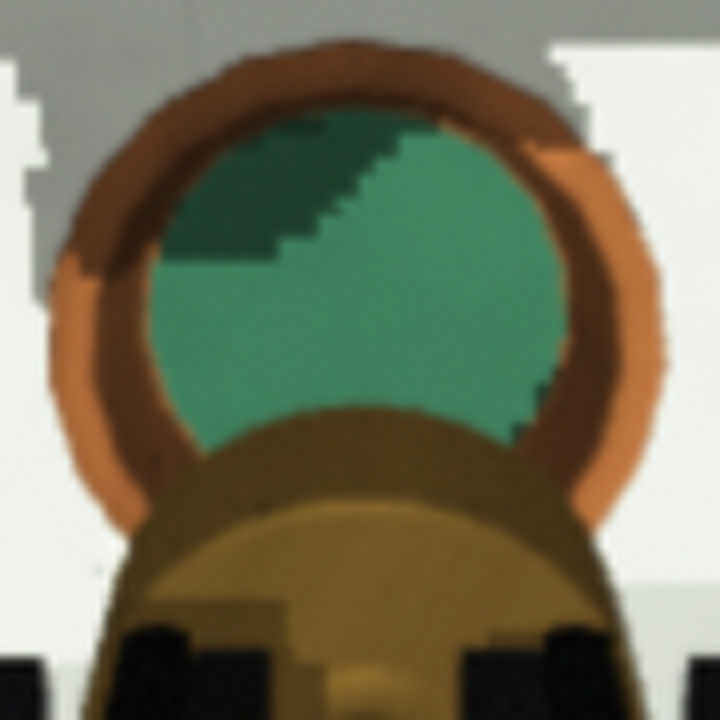

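>>> {"api": "send_rows", "payload": {"hand": [1,1,1,1,1,1], "linear": [[-0.3,1.5,0],[0,2,0],[0,1.6,0],[0,0.8,0],[0,0,0],[0,0,0]], "delta_rot": [[0,0,0],[0,0,0],[0,0,0],[0,0,0],[0,0,0],[0,0,0]]}}

```text
clock: 23.05
eef_pos: [0.4334, -0.2196, 0.0542]
tcp_rot: [-0.5, 0.5, -0.5, 0.5]
wrist_force: [0.1, -0.0, -1.3]
finger_gap: 0.0113
```

Run:
```python
from h import *
st([.434,-.2186,.0317])
im,d,m=wsnap("w14")
p=np.array([.434,-.2186,0])
for z,r in ((.02,.029),(.005,.021)): print(z,proj("wrist",p+[0,r,z],m),proj("wrist",p+[-r,0,z],m),proj("wrist",p+[r,0,z],m))
q=env.sense()["eef_pos"];print(proj("wrist",q+[0,0,-.0267],m),proj("wrist",q+[0,.018,-.0267],m))
crop("pics/w14.png","pics/w14c.png",320,205,45,8)
```

```text
t 23.05 p [ 0.4334 -0.2196  0.0542] gap 0.0113 F [ 0.1 -0.  -1.3]
 q [ 0.99  0.23 -0.67  2.02  0.17  0.95  0.23] rotvec to RW (tool) [-0.0006  0.0012 -0.    ]
 tool shift cm [-0.1   2.25  0.06]
0.02 [320.05070387 185.18173458] [269.68335042 234.37518734] [370.20134322 234.51652299]
0.005 [320.00291855 193.08111275] [285.91289843 226.18539775] [353.95480486 226.28421377]
[319.10343721 241.36713943] [319.14278638 210.29411122]
crop origin 275 160
```

View pics/w14c.png

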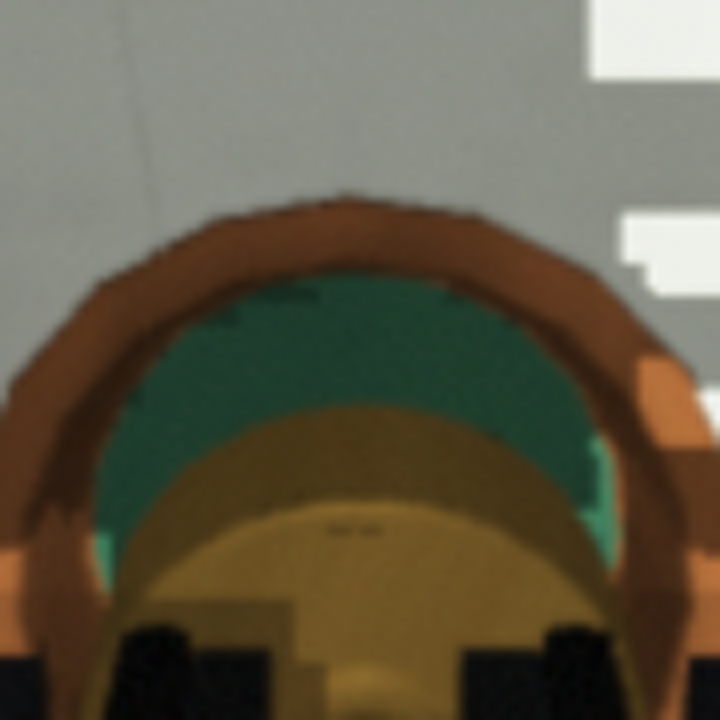

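>>> {"api": "send_rows", "payload": {"hand": [1,1,1,1,1,1], "linear": [[-0.1,0.6,-0.05],[0,0.7,0],[0,0.5,0],[0,0.3,0],[0,0.1,0],[0,0,0]], "delta_rot": [[0,0,0],[0,0,0],[0,0,0],[0,0,0],[0,0,0],[0,0,0]]}}

```text
clock: 23.7
eef_pos: [0.4322, -0.2191, 0.0314]
tcp_rot: [-0.5, 0.5, -0.5, 0.5]
wrist_force: [0.2, -0.2, -1.9]
finger_gap: 0.0115
```

>>> {"api": "send_rows", "payload": {"hand": [1,1,1], "linear": [[0,0.05,0],[0,0.05,0],[0,0,0]], "delta_rot": [[0,0,0],[0,0,0],[0,0,0]]}}

```text
clock: 24.0
eef_pos: [0.4323, -0.2192, 0.0306]
tcp_rot: [0.5, -0.5, 0.5, -0.5]
wrist_force: [-0.1, 0.1, -1.1]
finger_gap: 0.0114
```

>>> {"api": "send_rows", "payload": {"hand": [1,1,1], "linear": [[0,0.05,0],[0,0.05,0],[0,0,0]], "delta_rot": [[0,0,0],[0,0,0],[0,0,0]]}}

```text
clock: 24.3
eef_pos: [0.4324, -0.2193, 0.0303]
tcp_rot: [0.5, -0.5, 0.5, -0.5]
wrist_force: [-4.8, 1.0, 10.4]
finger_gap: 0.0117
```

>>> {"api": "send_rows", "payload": {"hand": [0.3,0.3,0.3,0.1,0.1,0.1,0.1,0.1,0.1,0.1,0.1,0.1,0.1,0.1,0.1,0.1,0.1,0.1,0.1,0.1], "linear": [[0,0,0],[0,0,0],[0,-0.5,0],[0,-4,0],[0,-4,0],[-2,0,0.6],[-4,0,1.2],[-4.5,0,1.3],[-4.5,0,1.3],[-4.5,0,1.3],[-4.5,0,1.3],[-4.5,0,1.3],[-4.5,0,1.3],[-4.5,0,1.3],[-4.5,0,1.3],[-4.5,0,1.3],[-4.5,0,1.3],[-3,0,0.9],[-1,0,0.3],[0,0,0]], "delta_rot": [[0,0,0],[0,0,0],[0,0,0],[0,0,0],[0,0,0],[0,0,0],[0,0,0],[0,0,0],[0,0,0],[0,0,0],[0,0,0],[0,0,0],[0,0,0],[0,0,0],[0,0,0],[0,0,0],[0,0,0],[0,0,0],[0,0,0],[0,0,0]]}}

```text
clock: 26.3
eef_pos: [0.5917, 0.3325, 0.1144]
tcp_rot: [-0.501, 0.5, -0.499, 0.501]
wrist_force: [-0.5, -1.1, -0.1]
finger_gap: 0.0396
```

>>> {"api": "send_rows", "payload": {"hand": [0.1,0.1], "linear": [[0,0,0],[0,0,0]], "delta_rot": [[0,0,0],[0,0,0]]}}

```text
clock: 26.5
eef_pos: [0.5928, 0.3286, 0.1147]
tcp_rot: [0.5, -0.5, 0.501, -0.499]
wrist_force: [-0.1, -0.2, -1.1]
finger_gap: 0.039
```

Run:
```python
from h import *
st([.593,.330,.0265])
im,d,m=wsnap("w15");crop("pics/w15.png","pics/w15c.png",320,205,50,8)
im,d=cams.get_image("top");cv2.imwrite("pics/t2.png",cv2.resize(im[150:260,140:470],None,fx=2.4,fy=2.4))
```

```text
t 26.5 p [0.5928 0.3286 0.1147] gap 0.039 F [-0.1 -0.2 -1.1]
 q [ 0.01  0.6  -0.84  1.48  0.46  1.26 -0.88] rotvec to RW (tool) [-0.0003 -0.0022  0.0012]
 tool shift cm [-0.15  8.82  0.02]
crop origin 270 155
```

View pics/w15c.png

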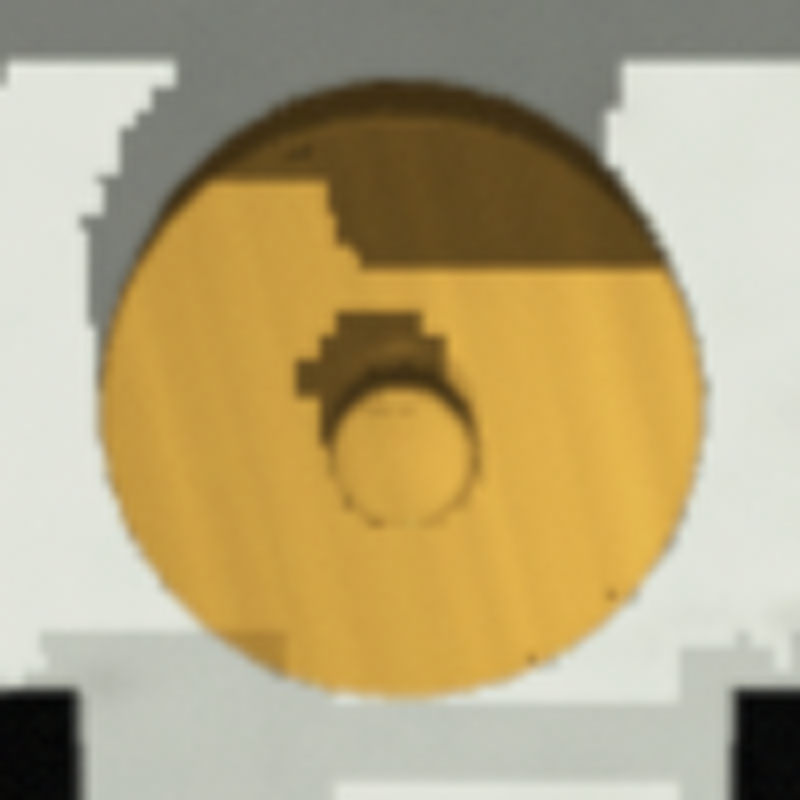

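View pics/t2.png

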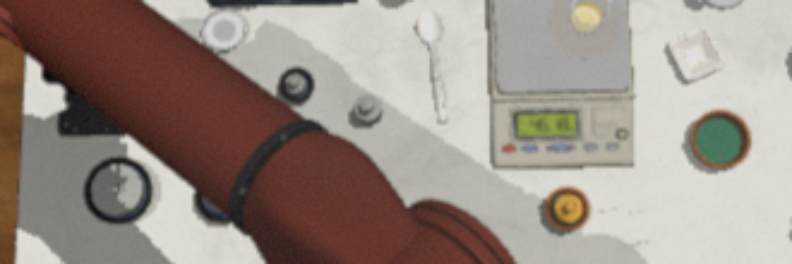

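Run:
```python
from h import *
m=dict(np.load("w15m.npz"));A=ray("wrist",320.4,212,.036,m);print(A);st([*A,.0265])
```

```text
[0.59371714 0.33005819]
t 26.6 p [0.5928 0.3289 0.1149] gap 0.0388 F [ 0.  -0.9 -0.4]
 q [ 0.01  0.6  -0.84  1.48  0.46  1.26 -0.88] rotvec to RW (tool) [-0.0006 -0.0021  0.0009]
 tool shift cm [-0.12  8.84  0.08]
```

>>> {"api": "send_rows", "payload": {"hand": [0.1,0.1,0.1,0.1,0.1,0.1,0.1], "linear": [[-0.1,2,0.1],[0,3,0],[0,2.2,0],[0,1.1,0],[0,0.5,0],[0,0,0],[0,0,0]], "delta_rot": [[0,0,0],[0,0,0],[0,0,0],[0,0,0],[0,0,0],[0,0,0],[0,0,0]]}}

```text
clock: 27.3
eef_pos: [0.5939, 0.3322, 0.0278]
tcp_rot: [-0.499, 0.5, -0.5, 0.5]
wrist_force: [0.1, 0.2, -0.6]
finger_gap: 0.0392
```

>>> {"api": "send_rows", "payload": {"hand": [0.1,0.1,1,1,1,1,1,1,1,1,1,1,1,1], "linear": [[0.15,0.1,0],[0,0,0],[0,0,0],[0,0,0],[0,0,0],[0,0,0],[0,0,0],[0,0,0],[0,-0.5,0],[0,-1.5,0],[0,-3,0],[0,-4,0],[0,-4,0],[0,-1.5,0]], "delta_rot": [[0,0,0],[0,0,0],[0,0,0],[0,0,0],[0,0,0],[0,0,0],[0,0,0],[0,0,0],[0,0,0],[0,0,0],[0,0,0],[0,0,0],[0,0,0],[0,0,0]], "newtons": 50}}

```text
clock: 28.7
eef_pos: [0.5944, 0.3318, 0.176]
tcp_rot: [-0.498, 0.499, -0.5, 0.502]
wrist_force: [0.3, 0.4, -3.3]
finger_gap: 0.0109
```

>>> {"api": "send_rows", "payload": {"hand": [1,1,1,1,1,1,1,1,1,1,1,1,1,1,1,1,1,1,1,1], "linear": [[2,0,-0.2],[4,0,-0.4],[4.5,0,-0.4],[4.5,0,-0.5],[4.5,0,-0.4],[4.5,0,-0.5],[4.5,0,-0.4],[4.5,0,-0.5],[4.5,0,-0.4],[4.5,0,-0.5],[4.5,0,-0.4],[4.5,0,-0.5],[4.5,0,-0.4],[4.5,0,-0.5],[4.5,0,-0.4],[4.5,0,-0.5],[4,0,-0.3],[2,0,-0.2],[0,0,0],[0,0,0]], "delta_rot": [[0,0,0],[0,0,0],[0,0,0],[0,0,0],[0,0,0],[0,0,0],[0,0,0],[0,0,0],[0,0,0],[0,0,0],[0,0,0],[0,0,0],[0,0,0],[0,0,0],[0,0,0],[0,0,0],[0,0,0],[0,0,0],[0,0,0],[0,0,0]]}}

```text
clock: 30.7
eef_pos: [0.5191, -0.4189, 0.1698]
tcp_rot: [-0.5, 0.501, -0.499, 0.5]
wrist_force: [1.3, 0.2, -4.6]
finger_gap: 0.0109
```

Run:
```python
from h import *
st([.519,-.421,.031])
im,d,m=wsnap("w16")
p=np.array([.519,-.421,0])
for z,r in ((.02,.039),(.005,.031)): print(z,proj("wrist",p+[0,r,z],m),proj("wrist",p+[-r,0,z],m),proj("wrist",p+[r,0,z],m))
```

```text
t 30.7 p [ 0.5191 -0.4189  0.1698] gap 0.0109 F [ 1.3  0.2 -4.6]
 q [ 1.09  0.48 -0.66  1.46  0.3   1.31  0.41] rotvec to RW (tool) [ 0.0007  0.     -0.0017]
 tool shift cm [ 0.23 13.88 -0.  ]
0.02 [319.26830491 149.92489659] [275.42721544 193.98464651] [363.09721702 194.04517085]
0.005 [319.30651167 156.981892  ] [285.96725311 190.31829246] [352.63580082 190.36470866]
```

View pics/w16.png

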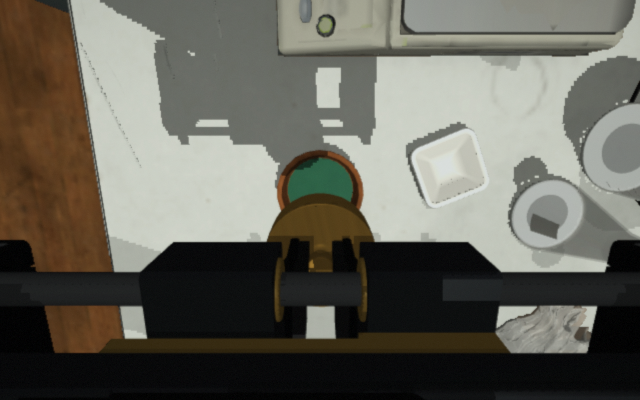

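Run:
```python
from h import *
crop("pics/w16.png","pics/w16c.png",320,195,55,7)
```

```text
crop origin 265 140
```

View pics/w16c.png

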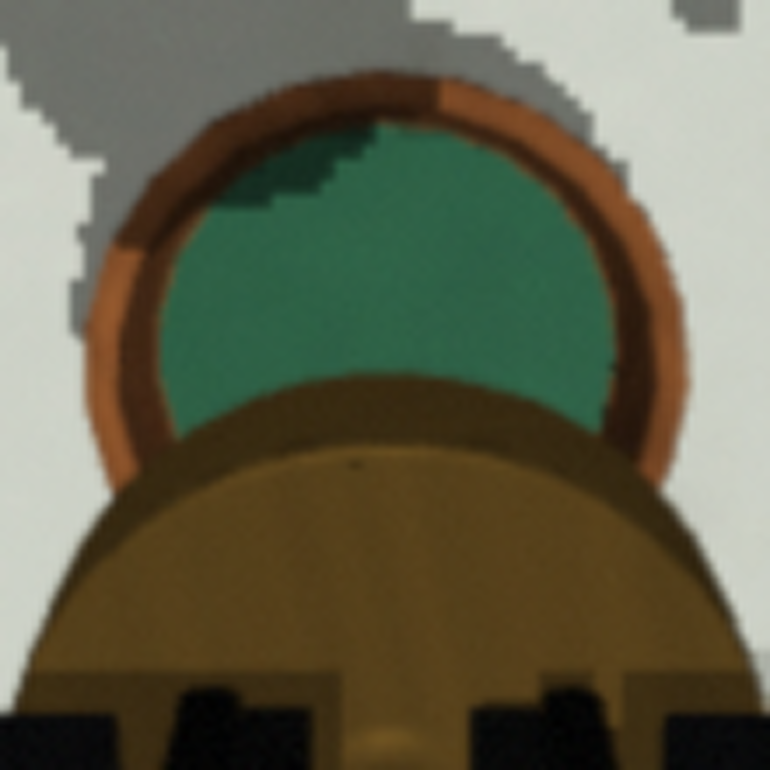

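>>> {"api": "send_rows", "payload": {"hand": [1,1,1,1,1,1,1], "linear": [[0.2,2,0.05],[0,4,0],[0,3,0],[0,1.8,0],[0,1,0],[0,0,0],[0,0,0]], "delta_rot": [[0,0,0],[0,0,0],[0,0,0],[0,0,0],[0,0,0],[0,0,0],[0,0,0]]}}

```text
clock: 31.45
eef_pos: [0.5208, -0.4218, 0.054]
tcp_rot: [0.5, -0.499, 0.501, -0.5]
wrist_force: [-1.0, -0.6, -3.6]
finger_gap: 0.0113
```

Run:
```python
from h import *
st([.52,-.4212,.031])
im,d,m=wsnap("w17")
p=np.array([.52,-.4212,0])
for z,r in ((.02,.039),(.005,.031)): print(z,proj("wrist",p+[0,r,z],m),proj("wrist",p+[-r,0,z],m),proj("wrist",p+[r,0,z],m))
q=env.sense()["eef_pos"];print(proj("wrist",q+[0,0,-.0265],m),proj("wrist",q+[0,.028,-.0265],m))
crop("pics/w17.png","pics/w17c.png",320,200,55,7)
```

```text
t 31.45 p [ 0.5208 -0.4218  0.054 ] gap 0.0113 F [-1.  -0.6 -3.6]
 q [ 1.07  0.58 -0.62  1.56  0.36  1.11  0.36] rotvec to RW (tool) [-0.0016  0.0004  0.001 ]
 tool shift cm [-0.06  2.3  -0.08]
0.02 [317.52880038 167.94617598] [249.94835667 235.01800064] [385.14562378 235.05163192]
0.005 [317.6607021  177.24963057] [267.44770627 226.74524063] [367.90477777 226.7767274 ]
[319.07295011 241.26770082] [319.08967859 192.21055144]
crop origin 265 145
```

View pics/w17c.png

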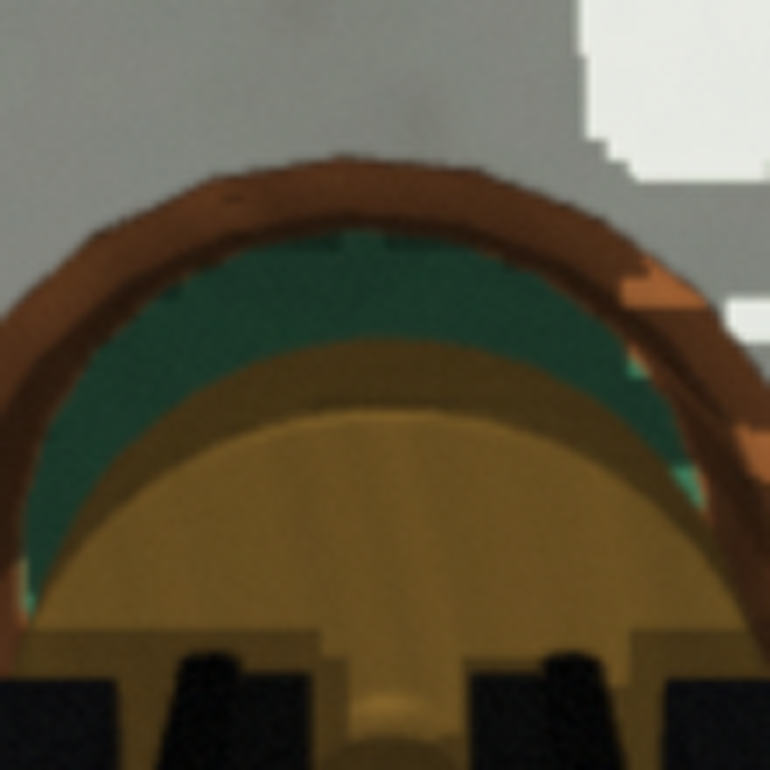

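>>> {"api": "send_rows", "payload": {"hand": [1,1,1,1,1,1], "linear": [[0,0.5,-0.15],[0,0.7,0],[0,0.5,0],[0,0.4,0],[0,0.1,0],[0,0,0]], "delta_rot": [[0,0,0],[0,0,0],[0,0,0],[0,0,0],[0,0,0],[0,0,0]]}}

```text
clock: 32.1
eef_pos: [0.5183, -0.4216, 0.0306]
tcp_rot: [-0.5, 0.5, -0.5, 0.5]
wrist_force: [-0.6, -0.1, -2.5]
finger_gap: 0.0109
```

>>> {"api": "send_rows", "payload": {"hand": [1,1,1], "linear": [[0,0.05,0],[0,0.05,0],[0,0,0]], "delta_rot": [[0,0,0],[0,0,0],[0,0,0]]}}

```text
clock: 32.4
eef_pos: [0.5183, -0.4217, 0.0305]
tcp_rot: [0.5, -0.5, 0.5, -0.5]
wrist_force: [-4.5, 2.4, 6.4]
finger_gap: 0.0108
```

Contact with the floor. Release, rise and look at everything.

>>> {"api": "send_rows", "payload": {"hand": [0.3,0.3,0.3,0.1,0.1,0.1,0.1,0.1,0.1,0.1], "linear": [[0,0,0],[0,0,0],[0,-0.5,0],[0,-4,0],[0,-4,0],[0,-4,0],[4,-1,0],[4,0,0],[0,0,0],[0,0,0]], "delta_rot": [[0,0,0],[0,0,0],[0,0,0],[0,0,0],[0,0,0],[0,0,0],[0,0,0],[0,0,0],[0,0,0],[0,0,0]]}}

```text
clock: 33.4
eef_pos: [0.518, -0.5026, 0.1644]
tcp_rot: [-0.499, 0.5, -0.5, 0.5]
wrist_force: [0.8, 0.7, 0.2]
finger_gap: 0.0393
```

Run:
```python
from h import *
st()
im,d,m=wsnap("w18");a=cv2.resize(im[90:250,220:420],None,fx=2,fy=2)
t,dt=cams.get_image("top");s,ds=cams.get_image("scene")
cv2.imwrite("pics/f1.png",cv2.resize(t[150:260,150:460],None,fx=2.5,fy=2.5,interpolation=cv2.INTER_CUBIC))
cv2.imwrite("pics/f2.png",cv2.resize(s[160:330,190:410],None,fx=3.5,fy=3.5,interpolation=cv2.INTER_CUBIC))
cv2.imwrite("pics/f3.png",a)
C=cloud("top",dt)
for n,(x,y) in dict(c66=(.4705,.355),c46=(.459,.2245),c26=(.605,.128),c36=(.433,-.2187),c56=(.519,-.4215)).items():
    u,v=proj("top",np.array([x,y,.041])).round().astype(int);w=C[v-2:v+3,u-2:u+3,2];print(n,(u,v),np.round(w.max(),4),np.round(np.median(w),4))
```

```text
t 33.4 p [ 0.518  -0.5026  0.1644] gap 0.0393 F [0.8 0.7 0.2]
 q [ 1.11  0.59 -0.62  1.31  0.33  1.35  0.5 ] rotvec to RW (tool) [-0.0004 -0.0018 -0.0004]
c66 (np.int64(187), np.int64(227)) 0.0445 0.0359
c46 (np.int64(230), np.int64(230)) 0.0451 0.041
c26 (np.int64(262), np.int64(183)) 0.0462 0.0391
c36 (np.int64(377), np.int64(235)) 0.0471 0.038
c56 (np.int64(442), np.int64(206)) 0.0458 0.0389
```

View pics/f1.png

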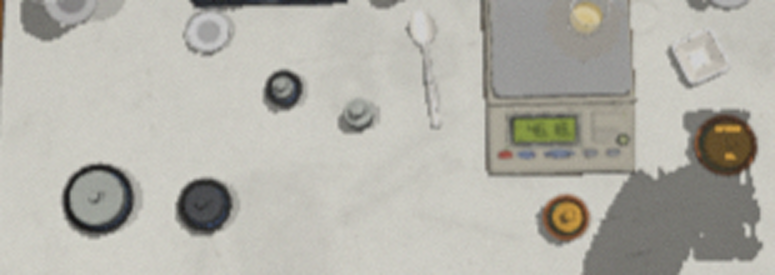

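View pics/f2.png

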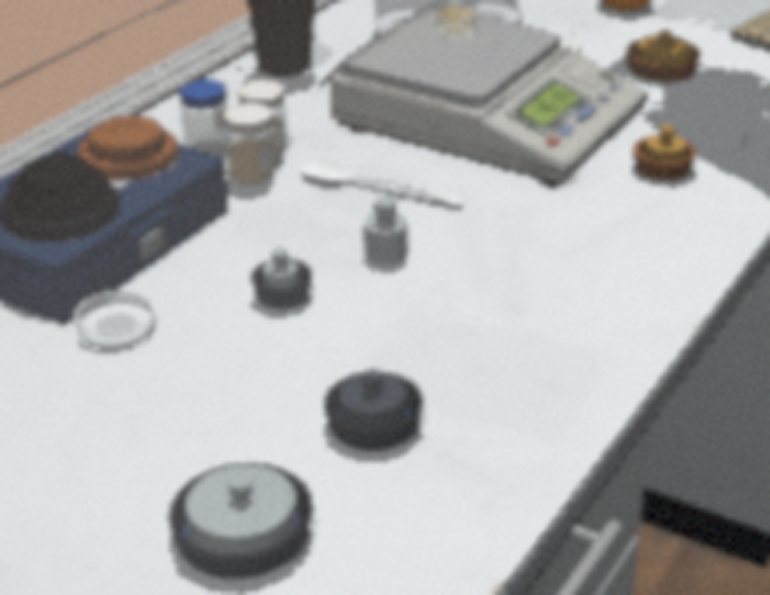

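View pics/f3.png

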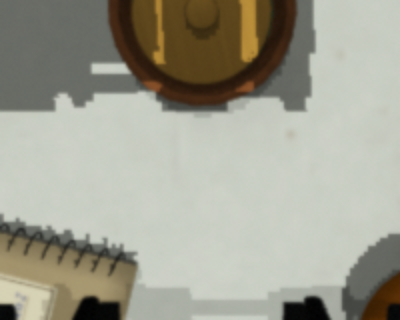

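```bash
python3 -c "
from cell import env
print(env.close_job())"
```

```text
the job is handed in; nothing more can be done
None
```

I took both piles apart and put all five weights into their own cases, then handed the job in at about 33 s of the 128 s allowed. I moved the 26, 46 and 66 mm steel weights first, then the 36 and 56 mm brass ones. The larger look-alike of the 26 mm weight was left alone.

I lowered each weight until the wrist force showed contact with the floor (about 6–10 N), then opened the fingers.

In the last top and scene views, all five weights stand knob up and look level in their cases. The cases are open on the bench, and the hand is clear, 16 cm up. Knob-top depths came out at 36–41 mm against 41 mm expected. That sits within the noise of the top camera, so I took it as all five being right down. No check failed or disagreed, but whether each disc is fully down was judged from the pictures and these coarse depths.

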